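Demagnetise the bench's hand tools

ROBOT

A 6-joint arm with a two-finger parallel gripper is mounted at the origin on a cart in front of the work surface, level with it; the furniture and walls round the work are solid. World frame = base frame: x ahead of the robot, y to its left, z up, the work surface at z = 0. Lengths are in mm, angles in degrees, forces in N, time in s.
With the tool pointing down it reaches from about 300 to 850 mm from the base axis. Payload 4.2 kg.
Tool frame: the origin (TCP) lies midway between the tips of the shut fingers; the grasp point (between the pads) lies 19 mm behind it (env.grasp_offset is the distance from the TCP to the grasp point, in mm); z points along the fingers, y is the line along which they close (so a half turn about z gives the same grasp; the last joint's range is limited). The gripper opens to 91 mm and grips with 3 to 60 N. Pads are 32 mm wide; open, the fingers measure 118 mm over their backs; the gripper's body (76 mm by 178 mm) begins 60 mm behind the grasp point.
Start: joints at [68.01, 18.312, 89.639, -0, 72.044, -1.146], TCP at [204.604, 537.383, 213.976] pointing down, gripper open.
Joint ranges: [-177.97, 177.97], [-48.28, 115.42], [12.27, 149.76], [-77.06, 257.06], [2.81, 150.46], [-146.56, 146.56]. Speed limits (degrees/s): [147.25, 147.25, 180, 180, 180, 180].

INTERFACE

Orientations are given as [roll, pitch, yaw] about the fixed x, y, z axes, in that order (R = Rz(yaw) Ry(pitch) Rx(roll)).
In Python, from workcell import env, optics gives the robot as it stands. The module is installed in compiled form; this text tells all that it offers.
- The arm moves only by the tool send_rows, never from a script. Its argument "targets" is a list that holds one entry, the list of rows, each a list of 7 numbers: the turn, a rotation vector about the world's x, y, z scaled (see below), then the shift along the world's x, y, z scaled (see below), then the closure, from -1 (fully open) to 1 (shut). In form: [[[rx, ry, rz, x, y, z, gripper], ...]]. A call has 1 to 12 rows; each row shifts and turns the commanded pose from where the row before left it; what a row does not reach is not made up. The controller multiplies each number of a shift by 0.2 m and each number of a turn by pi/2 rad. A row lasts 1/10 s, in which the tool goes at most 50 mm and 8.59 degrees, less where a joint would pass 70% of its speed; a pose out of reach is approached as far as the arm can. A call with a number of a shift or a turn outside -1 to 1 is refused whole. A call with a gripper value outside its range is refused whole. The fingers move at their own pace and stop on an object; "grip_force" is the grip in N (left out, the last holds). Time passes only in rows, so rows that do not move let the fingers close. It gives the time, the measured TCP pose, the force, the opening and the grip force at its end, in the units of the state.
- env.state(): the state, without advancing time (a new reading comes with each control period).
- optics.grab_frame(name): name is "scene" or "top" or "wrist"; returns (picture, depth): 400x640x3 uint8, red, green, blue; 400x640 float32, mm along the optical axis (not along the pixel's ray), 0 where there is no reading.
- optics.camera_info(name): a dict with "camera_matrix" (3x3 intrinsics, pixels), "R" (3x3) and "t" (3): a world point X has camera coordinates R X + t; the wrist camera has in their place "mount" (4x4, takes a point from camera to tool coordinates, whose origin is the TCP and whose axes are the flange's). Camera axes: x right, y down, z forward; pixel columns grow to the right and rows downward; lengths in mm; the calibration is good to about 2 mm. The wrist camera is an equidistant fisheye: a pixel r from the principal point sees the ray r / f radians off the axis. A picture is of the moment at which its call begins: read the wrist's pose just before it. camera_info takes no time and is no camera call.
- env.job_done(): hands the job in; it is judged then, once.
Trained networks look in the newest picture that a camera, given by its name, has taken for a name from the list of things; names that differ only in an ending like _2 or _b are one class to them, and where a whole thing is asked for, a point or a joint stands for the part that bears it (a point fixed in the world has none). Each returns a list of dicts, best first, with "conf" (0 to 1); they miss things now and then, are a little off and sometimes report something else, mostly with a low value. They report only what shows in the picture. A call takes as long as a camera call. They do not tell look-alikes from the thing itself.
- optics.silhouettes(camera, name): "mask" (400x640 bool, what is visible of it) and "at" ([column, row] in pixels, amid what is visible of it).
- optics.place_of(camera, name): "at" ([column, row] in pixels: a listed point, or the origin of a listed thing).
The state is a dict: "time_s": time; "qpos": joint angles; "qvel": joint speeds; "effort": joint torques, N m; "ee_pos": TCP position; "ee_rot": TCP orientation; "force": force on the tool from outside, world axes, zero at the start; "torque": the same for the moment, N m; "gripper_width": finger opening in mm; "gripper_force": force on a finger pad.
Only numpy, scipy, OpenCV 4.12 (cv2) and the standard library are available. Lean on these libraries where they do the work, as an engineer would, in place of code of your own. Each camera call takes 0.05 s, during which the arm holds its last target. There are 200 camera calls.

TASK

The loose hand tools on the bench (every screwdriver, wrench and centre punch; the rest stays where it is) have become magnetised. First turn the demagnetiser's selector back to off (the bar mark), lay the tools flat in its open tray, all crosswise (parallel to the drawer front, along the coil), and push the drawer fully home until it catches. Then turn the selector to two dots, let it run there for ten seconds, and turn it back to off, leaving the tools in the shut tray.

Things in the scene. Friction and masses are not known exactly. Their poses are not given: they have to be found in the camera images.
- demag: Bench demagnetiser, fixed on the right of the bench: a low grey steel box, 215 mm deep, 256 mm wide, 78 mm high, with a tray drawer at the front and a selector knob on its flat top. Origin: centre of its underside, on the bench. Own -x axis: the way its front faces and its drawer opens; z up.
- tray (a joint): Drawer travel in m: 0 = fully home, 0.190 to 0.205 at the start, up to 0.210. It slides with about 1 N; over the last 10 mm a spring catch resists with up to about 7 N, then snaps the drawer in and holds it at 0.
- tray_floor (a point): Centre of the tray's inner floor, 16 mm above the bench; moves with the drawer, axes as demag (y = crosswise). Inside, the tray measures 156 mm along x, 214 mm along y; walls 3 mm thick stand 28 mm above the floor all round. The drawer front (244 mm wide, 9 to 55 mm above the bench) has its outer face 93 mm from this point towards -x. At the start the whole tray is clear of the box.
- tray_handle (a point): Middle of the straight steel bar of the drawer's bow handle: 10 mm thick, 92 mm long along y, 25 mm in front of the drawer front, 38 mm above the bench. The drawer can be pushed by it or by its front.
- selector (a joint): Selector angle in rad, growing clockwise seen from above. Sprung detents every 0.524: 0 = off (bar mark), 0.524 = one dot, 1.047 = two dots, 1.571 = three dots; end stops just beyond 0 and 1.571. Let go, it snaps to the nearest detent; about 0.15 N m turns it over. Starts at one, two or three dots.
- selector_grip (a point): On the selector's vertical axis at the height to grip, 98 mm above the bench; its x axis lies along the knob's pointer (white line) and turns with it; at off, 45 deg anticlockwise from above of demag's +x. Black knob: a skirt 54 mm across, 8.5 mm high, on the box's top; on it a grip bar 50 mm long (x), 13 mm wide, its top 109.5 mm above the bench.
- screwdriver_b: Larger screwdriver, orange handle, 195 mm long, lying on the bench. Origin: middle of its length, on its underside. Handle 28 mm thick, from y = +12 to +96 mm, grip it there (centre y = +54); thin blade towards -y. Its y axis runs along its length. It may be absent from a start (then it has no pose and is no part of the job).
- screwdriver_c: Smaller screwdriver, black handle, 172 mm long, lying on the bench. Origin: middle of its length, on its underside. Handle 26 mm thick, from y = +1 to +85 mm, grip it there (centre y = +43); thin blade towards -y. Its y axis runs along its length. It may be absent from a start (then it has no pose and is no part of the job).
- wrench_a: Larger steel combination wrench, 198 mm long, 30 mm wide at its ends, 8 mm thick, lying flat. Origin: middle of its length, on its underside. Grip it at the middle of the shank: 14 mm wide, from 1 to 6 mm high. Its y axis runs along its length. It may be absent from a start (then it has no pose and is no part of the job).
- wrench_b: Smaller steel combination wrench, 163 mm long, 25 mm wide at its ends, 8 mm thick, lying flat. Origin: middle of its length, on its underside. Grip it at the middle of the shank: 10 mm wide, from 1 to 6 mm high. Its y axis runs along its length. It may be absent from a start (then it has no pose and is no part of the job).
- centre_punch: Centre punch, dark steel, 110 mm long, 10 to 12 mm wide and 12 mm high, lying down. Origin: middle of its length, on its underside. Grip it at the middle. Its y axis runs along its length. It may be absent from a start (then it has no pose and is no part of the job).
- masking_tape: Bystander: roll of masking tape, 100 mm across, 25 mm high. Origin: centre of its underside.
- tape_measure: Bystander: tape measure standing on its edge, 32 by 74 mm, 60 mm high. Origin: centre of its underside.
- flux_tin: Bystander: round tin, 67 mm across, 31 mm high. Origin: centre of its underside.
- ring_magnet: Bystander: black ring magnet, 40 mm across, 15 mm high. Origin: centre of its underside.
Not all that is in view belongs to the job. What is shaped like the screwdriver_c but brown is not meant.

How it is judged:
By the outcome, as a careful person would: the job done as asked, in the order asked, and still so for the second after the job is handed in, with the robot touching nothing.
Of screwdriver_b, wrench_a, centre_punch, screwdriver_c, wrench_b only 3 to 4 are there at a start; the rules pass over those that are not, and their reading is None.
At some moment in a run one of screwdriver_b, wrench_a, centre_punch, screwdriver_c, wrench_b may be knocked a few centimetres aside while the robot is not near it.
Once in a run the grip may slacken for a moment while it holds something.
It also fails if it takes over 208 s, if anything falls off the work surface, if the arm or the gripper's body presses on something with over 40 N, if the wrist force passes 120 N, or if a joint passes its speed limit or range.

## Working session

There is one attempt and no reset: what is moved stays moved. The work goes in short steps, Python scripts to look and compute and a tool call to move; the robot and the scene stay as the last step left them, time stands still between calls to the robot, and variables do not carry over. Pictures are saved under pics/ and viewed, at most 14 in all, crops included, and the job is handed in when it is done.

Besides the shell and the picture viewer there is one more tool, called after "Emit:" as name(argument=value, ...) on one line, values as JSON. send_rows: Moves the arm, as the interface text tells. Its arguments: {"type":"object","properties":{"targets":{"type":"array"},"grip_force":{"type":"number"}},"required":["targets"]}

```bash
mkdir -p pics; ls; python3 - <<'E'
from workcell import env, optics
import cv2, numpy as np
for n in ("scene","top"):
    p,d=optics.grab_frame(n); cv2.imwrite(f"pics/{n}0.png",p[:,:,::-1]); np.save(f"pics/{n}0.npy",d)
    i=optics.camera_info(n); C=-i["R"].T@i["t"]; print(n,i["camera_matrix"].tolist(),C.round(),i["R"].round(3).tolist())
print(env.state(), env.grasp_offset)
print(optics.camera_info("wrist"))
E
```

```text
pics
scene [[371.0280046671942, 0.0, 317.6383298245498], [0.0, 371.0280046671942, 199.23915369083392], [0.0, 0.0, 1.0]] [190. 563. 903.] [[-0.838, -0.546, 0.006], [-0.419, 0.636, -0.648], [0.35, -0.545, -0.762]]
top [[412.1987607514673, 0.0, 317.38355728215015], [0.0, 412.1987607514673, 190.75803539128486], [0.0, 0.0, 1.0]] [-254.  272. 1244.] [[-0.323, -0.946, -0.002], [-0.756, 0.259, -0.602], [0.57, -0.193, -0.799]]
{'time_s': 0.1, 'qpos': array([ 6.80099856e+01,  1.83476558e+01,  8.96991809e+01, -3.31829472e-04,
        7.20456224e+01, -1.14525638e+00]), 'qvel': array([ 0.0315165 ,  0.03166393, -0.13544838, -0.03443136,  0.00443988,
       -0.00800883]), 'effort': array([-2.53257826e-05, -4.13335741e+01, -2.32513368e+01,  7.27229216e-02,
        4.21804469e-02, -3.92898744e-05]), 'ee_pos': array([204.4287762 , 536.94015622, 213.20919501]), 'ee_rot': array([-1.79907553e+02, -1.53255385e-03,  1.59155343e+02]), 'force': array([-0.53183104, -0.18901352, -0.08936295]), 'torque': array([-0.01338884, -0.04845271, -0.04446839]), 'gripper_force': 0.0, 'gripper_width': 91.08017021129541} 18.8
{'camera_matrix': array([[309.70691629,   0.        , 321.14360046],
       [  0.        , 309.70691629, 201.00022301],
       [  0.        ,   0.        ,   1.        ]]), 'mount': array([[-2.96264256e-05, -9.72571394e-01, -2.32604561e-01,
         6.43645384e+01],
       [ 9.99999959e-01, -9.47275184e-05,  2.68708619e-04,
         1.32503397e-01],
       [-2.83372369e-04, -2.32604544e-01,  9.72571358e-01,
        -1.71869654e+02],
       [ 0.00000000e+00,  0.00000000e+00,  0.00000000e+00,
         1.00000000e+00]])}
```

View pics/scene0.png

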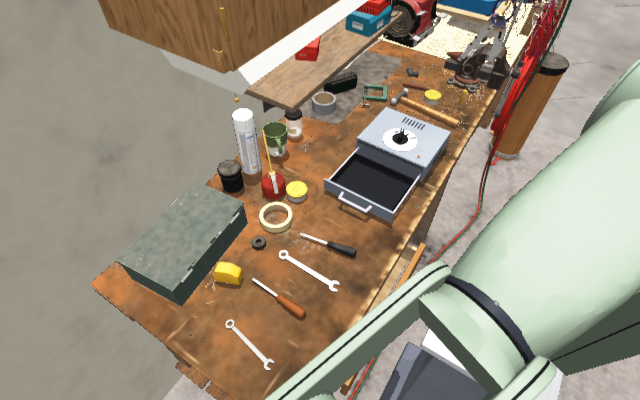

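View pics/top0.png

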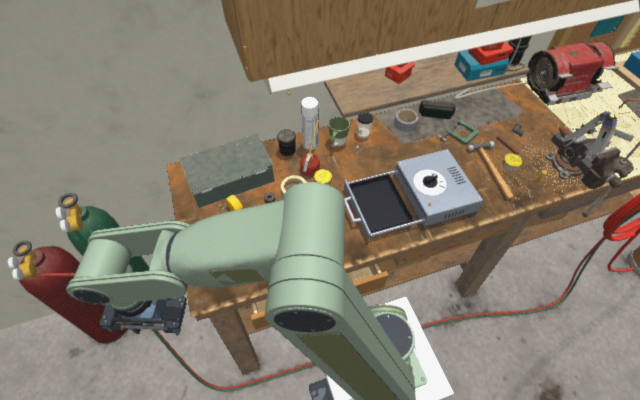

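The scene view shows the black-handled screwdriver (328,244), large wrench (310,270), orange screwdriver (280,298), small wrench (250,345) and the demagnetiser with its tray open (375,180). In the top view the arm hides the tools, but the tray and selector show at (430,182).

```bash
cat > h.py <<'E'
from workcell import env, optics
import cv2, numpy as np
from scipy.spatial.transform import Rotation as Ro
def ray(cam,uv,st=None):
    i=optics.camera_info(cam); K=i["camera_matrix"]; uv=np.atleast_2d(uv).astype(float)
    x=(uv[:,0]-K[0,2])/K[0,0]; y=(uv[:,1]-K[1,2])/K[1,1]
    if cam!="wrist":
        d=np.c_[x,y,np.ones(len(x))]
        return -i["R"].T@i["t"], d@i["R"]
    r=np.hypot(x,y)+1e-9; d=np.c_[np.sin(r)*x/r,np.sin(r)*y/r,np.cos(r)]
    M=i["mount"]; R=Ro.from_euler("xyz",st["ee_rot"],degrees=True).as_matrix()
    return st["ee_pos"]+R@M[:3,3], d@M[:3,:3].T@R.T
def onz(cam,uv,z,st=None):
    C,d=ray(cam,uv,st); return C+d*((z-C[2])/d[:,2])[:,None]
def depthpts(cam,mask,D,st=None):
    v,u=np.nonzero(mask&(D>0)); C,d=ray(cam,np.c_[u,v],st); 
    i=optics.camera_info(cam)
    if cam=="wrist":
        R=Ro.from_euler("xyz",st["ee_rot"],degrees=True).as_matrix()@i["mount"][:3,:3]; ax=R[:,2]
    else: ax=i["R"][2]
    return C+d*(D[v,u]/(d@ax))[:,None]
def axis(P):
    r=cv2.minAreaRect(P[:,:2].astype(np.float32)); b=cv2.boxPoints(r)
    e=[b[1]-b[0],b[2]-b[1]]; l=[np.linalg.norm(k) for k in e]; k=int(np.argmax(l))
    a=np.degrees(np.arctan2(e[k][1],e[k][0]))%180
    return np.array(r[0]).round(1),round(max(l),1),round(min(l),1),round(a,1)
E
python3 - <<'E'
from h import *
p,D=optics.grab_frame("scene")
for n,z in (("screwdriver_b",10),("wrench_a",4),("centre_punch",6),("masking_tape",25),("tape_measure",60),("flux_tin",31),("ring_magnet",15)):
    for s in optics.silhouettes("scene",n):
        m=s["mask"]; v,u=np.nonzero(m); P=onz("scene",np.c_[u,v],z)
        Q=depthpts("scene",m,D); 
        print(n,round(s["conf"],2),s["at"],m.sum(),axis(P),"zmed",np.median(Q[:,2]).round(1),p[m].mean(0).round())
for n in ("tray_floor","tray_handle","selector_grip","demag","screwdriver_b"):
  for c in ("scene","top"):
    if c=="top" and n=="tray_floor": optics.grab_frame("top")
    z={"tray_floor":16,"tray_handle":38,"selector_grip":98}.get(n,0)
    for s in optics.place_of(c,n): print(n,c,round(s["conf"],2),s["at"],onz(c,s["at"],z).round(1))
E
```

```text
screwdriver_b 0.8 [339.1, 251.0] 293 (array([482.4,  42.2]), np.float32(165.0), np.float32(31.0), np.float32(4.9)) zmed 19.6 [102.  96.  93.]
screwdriver_b 0.58 [290.9, 302.6] 407 (array([505.7, 256.6]), np.float32(169.5), np.float32(26.6), np.float32(177.4)) zmed 21.0 [173. 121.  87.]
wrench_a 0.9 [308.6, 269.9] 394 (array([489.1, 148.5]), np.float32(197.7), np.float32(32.6), np.float32(179.1)) zmed 5.9 [232. 228. 225.]
wrench_a 0.65 [249.3, 346.7] 334 (array([497.2, 390. ]), np.float32(158.3), np.float32(24.4), np.float32(171.4)) zmed 6.7 [223. 217. 210.]
masking_tape 0.98 [274.1, 209.3] 569 (array([664.3,  61.6]), np.float32(113.8), np.float32(98.6), np.float32(116.7)) zmed 22.2 [200. 186. 152.]
tape_measure 0.83 [225.2, 276.2] 460 (array([634.2, 290.4]), np.float32(74.9), np.float32(50.7), np.float32(22.8)) zmed 48.3 [216. 185.  65.]
flux_tin 0.64 [298.5, 190.9] 367 (array([666.1, -53.6]), np.float32(84.4), np.float32(66.6), np.float32(124.2)) zmed 29.8 [218. 210. 111.]
ring_magnet 0.65 [400.5, 137.6] 139 (array([ 512. , -490.6]), np.float32(80.6), np.float32(47.4), np.float32(11
[... 299 characters left out ...]
r top 0.87 [376.0, 204.1] [[ 495.3 -206.9   16. ]]
tray_handle scene 0.95 [351.8, 206.7] [[486. -88.  38.]]
tray_handle top 0.81 [350.6, 209.5] [[ 489.6 -103.8   38. ]]
selector_grip scene 0.75 [398.9, 136.1] [[ 485. -394.   98.]]
selector_grip top 0.73 [427.7, 181.0] [[ 477.7 -388.5   98. ]]
demag scene 0.6 [401.2, 150.0] [[ 481.  -444.5   -0. ]]
demag top 0.86 [432.8, 193.9] [[ 478.9 -433.7    0. ]]
demag top 0.32 [269.7, 197.6] [[660.9 150.1   0. ]]
screwdriver_b scene 0.74 [283.1, 298.9] [[494.8 251.1   0. ]]
screwdriver_b scene 0.71 [326.0, 249.3] [[482.6  61.4   0. ]]
screwdriver_b top 0.73 [319.7, 181.1] [[674.6 -52.1   0. ]]
screwdriver_b top 0.52 [270.9, 199.5] [[651.  148.1   0. ]]
```

```bash
python3 - <<'E'
import cv2
p=cv2.imread("pics/scene0.png")[100:260,270:470]; cv2.imwrite("pics/c1.png",cv2.resize(p,None,fx=3.7,fy=3.7,interpolation=2))
E
```

```text
(no output)
```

View pics/c1.png

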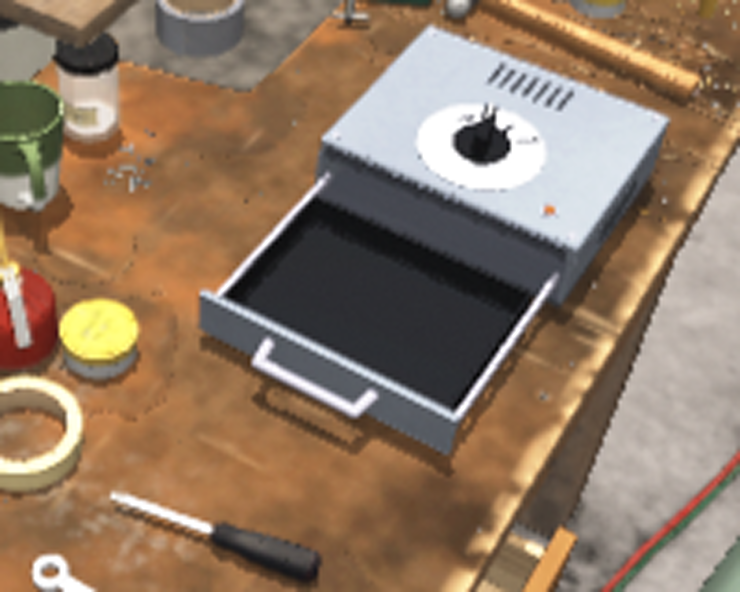

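The crop shows the black-handled screwdriver (no brown look-alike in reach), the empty tray, and the knob with its bar pointing roughly up in the image.

```bash
python3 - <<'E'
from h import *
for c in ("scene","top"):
    p,D=optics.grab_frame(c)
    P=depthpts(c,np.ones(D.shape,bool),D)
    near=(abs(P[:,0]-480)<220)&(P[:,1]<-50)&(P[:,1]>-620)
    Q=P[near]
    T=Q[(abs(Q[:,2]-78)<4)]; print(c,"box top",len(T),axis(T),np.median(T[:,2]))
    K=Q[(Q[:,2]>95)&(Q[:,2]<118)&(np.hypot(Q[:,0]-482,Q[:,1]+390)<50)]; print("knob",len(K),len(K) and (axis(K),K.mean(0).round(1)))
    F=Q[(abs(Q[:,2]-16)<5)&(abs(Q[:,1]+215)<110)&(abs(Q[:,0]-485)<105)]; print("floor",len(F),len(F) and (axis(F),np.median(F[:,2])))
    R=Q[(Q[:,2]>48)&(Q[:,2]<60)&(Q[:,1]>-150)]; print("front",len(R),len(R) and axis(R))
    R=Q[(Q[:,2]>32)&(Q[:,2]<46)&(Q[:,1]>-110)]; print("handle",len(R),len(R) and axis(R))
    print(np.round(optics.camera_info(c)["t"],1))
E
```

```text
scene box top 2813 (array([ 481.8, -434.8]), np.float32(255.8), np.float32(221.7), np.float32(178.8)) 77.82785897942358
knob 48 ((array([ 482.2, -399.5]), np.float32(52.3), np.float32(12.1), np.float32(103.5)), array([ 481.3, -395.8,  107.5]))
floor 2014 ((array([ 485. , -207.1]), np.float32(212.3), np.float32(179.1), np.float32(178.8)), np.float64(16.17360666688836))
front 252 (array([ 490.2, -122.9]), np.float32(244.0), np.float32(14.9), np.float32(177.6))
handle 165 (array([569.1, -84.7]), np.float32(266.0), np.float32(38.7), np.float32(9.5))
[461.8 306.7 928.3]
top box top 2765 (array([ 483.3, -436.4]), np.float32(258.8), np.float32(220.2), np.float32(179.1)) 78.21329294723137
knob 63 ((array([ 484.7, -405. ]), np.float32(51.6), np.float32(14.7), np.float32(105.3)), array([ 482.7, -402.3,  106.5]))
floor 1689 ((array([ 487. , -209.5]), np.float32(207.4), np.float32(175.8), np.float32(179.4)), np.float64(16.11966966195041))
front 159 (array([ 488. , -128.5]), np.float32(241.0), np.float32(13.6), np.float32(178.6))
handle 98 (array([568.1, -84.1]), np.float32(262.5), np.float32(40.8), np.float32(9.8))
[ 177.6  486.  1190.9]
```

Emit:
send_rows(targets=[[[0, 0, 0, 0.14, -0.15, 0, -1], [0, 0, 0, 0.14, -0.15, 0, -1], [0, 0, 0, 0.14, -0.15, 0, -1], [0, 0, 0, 0.14, -0.15, 0, -1], [0, 0, 0, 0.14, -0.15, 0, -1], [0, 0, 0, 0.14, -0.15, 0, -1], [0, 0, 0, 0.14, -0.15, 0, -1], [0, 0, 0, 0.14, -0.15, 0, -1], [0, 0, 0, 0.14, -0.15, 0, -1], [0, 0, 0, 0.14, -0.15, 0, -1], [0, 0, 0, 0, 0, 0, -1], [0, 0, 0, 0, 0, 0, -1]]])

```text
time_s: 2.35
ee_pos: [484.8, 236.9, 213.8]
ee_rot: [180.0, -0.0, 159.0]
force: [-1.1, 1.1, 0.1]
gripper_width: 91.2
gripper_force: 0.0
```

```bash
cat > look.py <<'E'
from h import *
import sys
st=env.state(); p,D=optics.grab_frame("wrist"); cv2.imwrite(f"pics/{sys.argv[1]}.png",p[:,:,::-1])
print(st["time_s"],st["ee_pos"].round(1),st["ee_rot"].round(1))
for n,z in (("screwdriver_b",12),("wrench_a",4),("centre_punch",6)):
    for s in optics.silhouettes("wrist",n):
        m=s["mask"]; v,u=np.nonzero(m); P=onz("wrist",np.c_[u,v],z,st); Q=depthpts("wrist",m,D,st)
        H=Q[Q[:,2]>8]
        print(n,round(s["conf"],2),np.round(s["at"]),"plane",axis(P),"depth",axis(Q),"zmax",np.percentile(Q[:,2],95).round(1),"tall",axis(H) if n[0]=="s" and len(H)>5 else "",p[m].mean(0).round())
E
python3 look.py w1
```

```text
2.35 [484.8 236.9 213.8] [180.  -0. 159.]
screwdriver_b 0.88 [174. 206.] plane (array([448.8,  41.1]), np.float32(93.7), np.float32(30.0), np.float32(11.9)) depth (array([448.9,  43.2]), np.float32(92.0), np.float32(24.6), np.float32(10.3)) zmax 26.6 tall (array([448.9,  43.2]), np.float32(92.0), np.float32(24.6), np.float32(10.3)) [95. 84. 79.]
screwdriver_b 0.82 [337. 161.] plane (array([500.4, 260.8]), np.float32(157.3), np.float32(29.8), np.float32(1.4)) depth (array([500.2, 258.5]), np.float32(156.8), np.float32(30.7), np.float32(178.5)) zmax 26.7 tall (array([500.3, 256.7]), np.float32(153.7), np.float32(26.4), np.float32(177.7)) [174. 125.  93.]
wrench_a 0.95 [250. 189.] plane (array([490.6, 139.6]), np.float32(198.7), np.float32(31.0), np.float32(174.6)) depth (array([489.5, 140.8]), np.float32(196.0), np.float32(29.6), np.float32(175.0)) zmax 8.5 tall  [251. 251. 250.]
wrench_a 0.59 [433. 145.] plane (array([498.6, 388.3]), np.float32(161.6), np.float32(24.1), np.float32(170.9)) depth (array([497.8, 387.8]), np.float32(159.7), np.float32(23.4), np.float32(171.1)) zmax 9.7 tall  [235. 231. 226.]
```

View pics/w1.png

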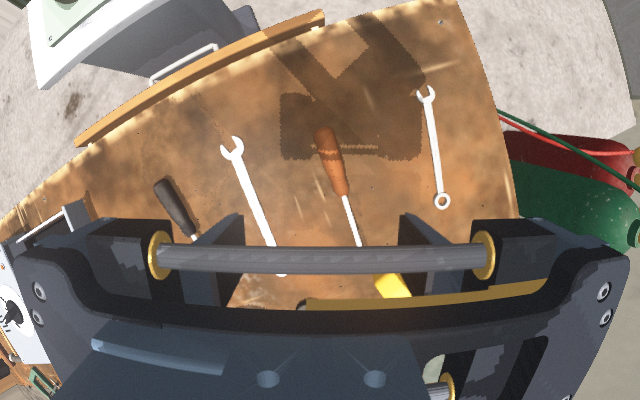

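The wrist view shows the black screwdriver (174,206), large wrench (250,189), orange screwdriver (330,160) and small wrench (433,145), matching the scene positions. I'll go to the selector next.

Emit:
send_rows(targets=[[[0, 0, -0.09, 0, -0.23, 0, -1], [0, 0, -0.09, 0, -0.23, 0, -1], [0, 0, -0.09, 0, -0.23, 0, -1], [0, 0, -0.09, 0, -0.23, 0, -1], [0, 0, -0.09, 0, -0.23, 0, -1], [0, 0, -0.09, 0, -0.23, 0, -1], [0, 0, -0.07, 0, -0.23, 0, -1], [0, 0, 0, 0, -0.23, 0, -1], [0, 0, 0, 0, -0.23, 0, -1], [0, 0, 0, 0, -0.23, 0, -1], [0, 0, 0, 0, -0.23, 0, -1], [0, 0, 0, 0, -0.23, 0, -1]]])

```text
time_s: 3.75
ee_pos: [484.8, -315.3, 214.2]
ee_rot: [180.0, 0.0, 104.4]
force: [-0.1, 0.6, -0.8]
gripper_width: 91.4
gripper_force: 0.0
```

Emit:
send_rows(targets=[[[0, 0, 0, 0, -0.23, 0, -1], [0, 0, 0, 0, -0.23, 0, -1], [0, 0, 0, 0, -0.23, 0, -1], [0, 0, 0, 0, 0, 0, -1], [0, 0, 0, 0, 0, 0, -1]]])

```text
time_s: 4.25
ee_pos: [484.9, -452.1, 213.3]
ee_rot: [-180.0, -0.1, 104.2]
force: [0.3, 0.1, -0.4]
gripper_width: 90.8
gripper_force: 0.0
```

```bash
cat > knob.py <<'E'
from h import *
import sys
st=env.state(); p,D=optics.grab_frame("wrist"); cv2.imwrite(f"pics/{sys.argv[1]}.png",p[:,:,::-1])
print(st["time_s"],st["ee_pos"].round(1),st["ee_rot"].round(1))
Q=depthpts("wrist",np.ones(D.shape,bool),D,st); n=np.hypot(Q[:,0]-483,Q[:,1]+400)<60
K=Q[n&(Q[:,2]>100)&(Q[:,2]<116)]; print("bar",len(K),axis(K),np.median(K[:,2]))
K=Q[n&(Q[:,2]>83)&(Q[:,2]<116)]; print("skirt",len(K),axis(K))
for s in optics.place_of("wrist","selector_grip"): print(s["conf"],s["at"],onz("wrist",s["at"],98,st).round(1))
n=(abs(Q[:,0]-483)<150)&(abs(Q[:,2]-78)<3)&(Q[:,1]<-300); print("top",axis(Q[n]))
E
python3 knob.py w2
```

```text
4.25 [ 484.9 -452.1  213.3] [-1.800e+02 -1.000e-01  1.042e+02]
bar 754 (array([ 485.9, -404.9]), np.float32(48.8), np.float32(12.4), np.float32(103.3)) 110.33695704095967
skirt 2416 (array([ 486.2, -407.8]), np.float32(63.0), np.float32(52.3), np.float32(103.9))
0.93 [331.4, 150.0] [[ 483.7 -406.1   98. ]]
top (array([ 484.4, -438. ]), np.float32(255.6), np.float32(216.8), np.float32(178.7))
```

View pics/w2.png

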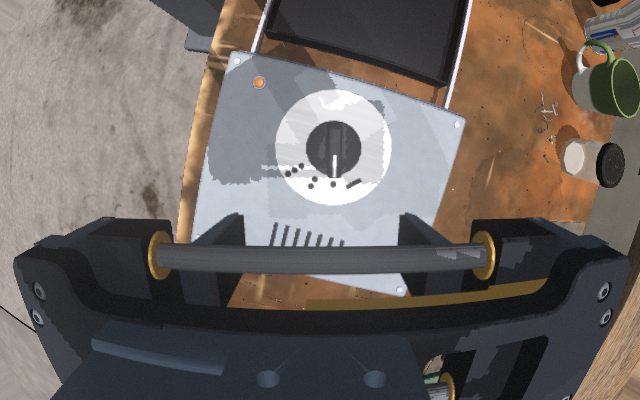

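The knob (334,148) points at one dot. The bar mark sits at (354,183), anticlockwise of it. I'll descend onto it, grip and turn +30°.

Emit:
send_rows(targets=[[[0, 0, 0, 0, 0.12, 0, -1], [0, 0, 0, 0, 0.11, 0, -1], [0, 0, 0, 0, 0, -0.2, -1], [0, 0, 0, 0, 0, -0.2, -1], [0, 0, 0, 0, 0, -0.1, -0.4], [0, 0, 0, 0, 0, -0.06, -0.4], [0, 0, 0, 0, 0, -0.05, -0.4]]])

```text
time_s: 5.05
ee_pos: [485.2, -405.5, 92.1]
ee_rot: [180.0, 0.0, 104.4]
force: [-0.0, -0.8, 1.8]
gripper_width: 70.1
gripper_force: 0.0
```

Emit:
send_rows(targets=[[[0, 0, 0, 0, 0, 0, 1], [0, 0, 0, 0, 0, 0, 1], [0, 0, 0, 0, 0, 0, 1], [0, 0, 0, 0, 0, 0, 1], [0, 0, 0, 0, 0, 0, 1], [0, 0, 0, 0, 0, 0, 1]]], grip_force=20)

```text
time_s: 5.65
ee_pos: [484.7, -406.8, 92.3]
ee_rot: [180.0, 0.0, 104.2]
force: [-0.3, 1.0, 0.4]
gripper_width: 21.6
gripper_force: 0.0
```

Emit:
send_rows(targets=[[[0, 0, 0, 0, 0, 0, 1], [0, 0, 0, 0, 0, 0, 1], [0, 0, 0, 0, 0, 0, 1], [0, 0, 0.06, 0, 0, 0, 1], [0, 0, 0.06, 0, 0, 0, 1], [0, 0, 0.06, 0, 0, 0, 1], [0, 0, 0.06, 0, 0, 0, 1], [0, 0, 0.06, 0, 0, 0, 1], [0, 0, 0.03, 0, 0, 0, 1], [0, 0, 0, 0, 0, 0, 1], [0, 0, 0, 0, 0, 0, 1]]])

```text
time_s: 6.75
ee_pos: [486.3, -405.9, 92.1]
ee_rot: [179.8, 0.1, 133.9]
force: [5.6, 3.1, -0.4]
gripper_width: 12.8
gripper_force: 20.0
```

Emit:
send_rows(targets=[[[0, 0, 0, 0, 0, 0, -0.3], [0, 0, 0, 0, 0, 0, -0.3], [0, 0, 0, 0, 0, 0, -0.3], [0, 0, 0, 0, 0, 0, -0.3], [0, 0, 0, 0, 0, 0.2, -0.3], [0, 0, 0, 0, 0, 0.2, -0.5], [0, 0, 0, 0, -0.2, 0.2, -0.5], [0, 0, 0, 0, 0, 0, -0.5], [0, 0, 0, 0, 0, 0, -0.5]]])

```text
time_s: 7.65
ee_pos: [484.3, -442.5, 207.7]
ee_rot: [180.0, 0.1, 133.9]
force: [0.4, 0.8, -2.1]
gripper_width: 68.7
gripper_force: 0.0
```

```bash
python3 knob.py w3
```

```text
7.65 [ 484.3 -442.5  207.7] [1.800e+02 1.000e-01 1.339e+02]
bar 802 (array([ 485.8, -405. ]), np.float32(49.2), np.float32(13.5), np.float32(134.0)) 110.23984400407886
skirt 2464 (array([ 486. , -404.3]), np.float32(55.0), np.float32(53.0), np.float32(147.2))
0.82 [350.1, 174.6] [[ 488.6 -407.8   98. ]]
top (array([ 484.1, -438.1]), np.float32(255.4), np.float32(216.8), np.float32(178.9))
```

Emit:
send_rows(targets=[[[0, 0, 0, 0.07, 0.2, 0.05, -0.5], [0, 0, 0, 0.07, 0.2, 0.05, -0.5], [0, 0, 0, 0.07, 0.2, 0, -0.5], [0, 0, 0, 0.07, 0.15, 0, -0.5], [0, 0, 0, 0, 0, 0, -0.5], [0, 0, 0, 0, 0, 0, -0.5]]])

```text
time_s: 8.35
ee_pos: [540.1, -290.7, 225.9]
ee_rot: [-179.9, -0.2, 134.1]
force: [-0.7, -0.5, 1.0]
gripper_width: 68.2
gripper_force: 0.0
```

```bash
python3 - <<'E'
from h import *
st=env.state(); p,D=optics.grab_frame("wrist"); cv2.imwrite("pics/w4.png",p[:,:,::-1])
print(st["ee_pos"].round(1))
Q=depthpts("wrist",np.ones(D.shape,bool),D,st)
F=Q[(abs(Q[:,2]-16)<3)&(abs(Q[:,1]+213)<73)&(abs(Q[:,0]-487)<102)];print("floor z",np.median(F[:,2]),len(F))
def line(mask,name,ax):
    W=Q[mask]; print(name,len(W),axis(W) if len(W)>5 else "")
line((abs(Q[:,2]-44)<3)&(abs(Q[:,0]-487)<130)&(Q[:,1]<-135)&(Q[:,1]>-318),"wall tops",0)
line((abs(Q[:,2]-44)<3)&(Q[:,0]<400)&(Q[:,0]>355)&(Q[:,1]<-145)&(Q[:,1]>-290),"wall -x",0)
line((abs(Q[:,2]-44)<3)&(Q[:,0]>575)&(Q[:,0]<620)&(Q[:,1]<-145)&(Q[:,1]>-290),"wall +x",0)
line((abs(Q[:,2]-55)<3)&(abs(Q[:,0]-487)<130)&(Q[:,1]>-150)&(Q[:,1]<-100),"front",0)
line((abs(Q[:,2]-42)<4)&(abs(Q[:,0]-487)<60)&(Q[:,1]>-115)&(Q[:,1]<-70),"handle",0)
for n,z in (("tray_floor",16),("tray_handle",38)):
    for s in optics.place_of("wrist",n): print(n,s["conf"],s["at"],onz("wrist",s["at"],z,st).round(1))
E
```

```text
[ 540.1 -290.7  225.9]
floor z 17.104937018275905 18593
wall tops 1822 (array([ 489.4, -215.8]), np.float32(234.2), np.float32(162.4), np.float32(178.9))
wall -x 391 (array([ 378. , -217.2]), np.float32(144.2), np.float32(11.3), np.float32(88.3))
wall +x 389 (array([ 601.1, -217.7]), np.float32(144.7), np.float32(10.7), np.float32(88.9))
front 1276 (array([ 504.1, -127.1]), np.float32(216.1), np.float32(9.9), np.float32(178.8))
handle 816 (array([ 491.5, -103.3]), np.float32(106.1), np.float32(23.2), np.float32(179.9))
tray_floor 0.72 [332.5, 109.3] [[ 488.6 -217.2   16. ]]
tray_handle 0.56 [404.7, 42.5] [[491.7 -97.9  38. ]]
```

View pics/w4.png

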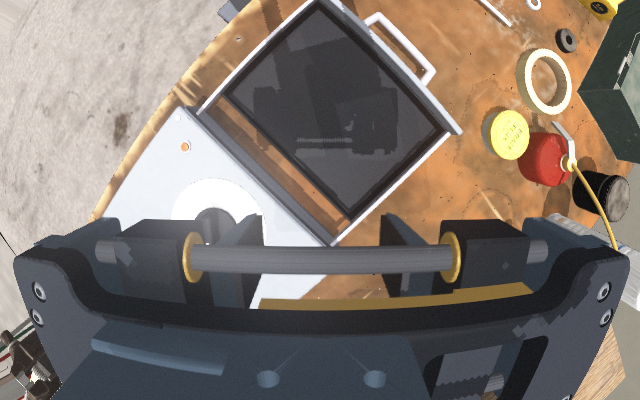

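The tray (330,110) is empty, with its centre at about (489,−215.5) and yaw −1.1°. Next is wrench_a.

Emit:
send_rows(targets=[[[0, 0, 0.05, 0, 0.22, 0, -0.5], [0, 0, 0.05, 0, 0.22, 0, -0.5], [0, 0, 0.05, 0, 0.22, 0, -0.5], [0, 0, 0.05, 0, 0.22, 0, -0.5], [0, 0, 0.05, 0, 0.22, 0, -0.5], [0, 0, 0.05, 0, 0.22, 0, -0.5], [0, 0, 0.05, 0, 0.22, 0, -0.5], [0, 0, 0.05, 0, 0.22, 0, -0.5], [0, 0, 0.05, 0, 0.22, 0, -0.5], [0, 0, 0, 0, 0.18, 0, -0.5], [0, 0, 0, 0, 0, 0, -0.5], [0, 0, 0, 0, 0, 0, -0.5]]])

```text
time_s: 9.7
ee_pos: [540.7, 139.5, 226.9]
ee_rot: [-179.9, -0.0, 174.5]
force: [0.5, -0.2, 1.1]
gripper_width: 68.4
gripper_force: 0.0
```

```bash
python3 look.py w5
```

```text
9.7 [540.7 139.5 226.9] [-179.9   -0.   174.5]
screwdriver_b 0.85 [240. 117.] plane (array([487.8,  46.9]), np.float32(175.0), np.float32(27.8), np.float32(8.6)) depth (array([487.6,  44.5]), np.float32(178.5), np.float32(30.2), np.float32(7.9)) zmax 26.4 tall (array([488.6,  47.7]), np.float32(171.7), np.float32(25.6), np.float32(8.6)) [134. 123. 116.]
screwdriver_b 0.64 [414. 120.] plane (array([507.6, 254. ]), np.float32(171.5), np.float32(25.4), np.float32(174.7)) depth (array([507.7, 252.5]), np.float32(168.6), np.float32(30.0), np.float32(172.7)) zmax 26.6 tall (array([507.9, 252.2]), np.float32(169.0), np.float32(23.3), np.float32(175.3)) [159. 117.  91.]
wrench_a 0.65 [493. 138.] plane (array([497. , 388.2]), np.float32(162.1), np.float32(28.4), np.float32(171.0)) depth (array([498. , 389.6]), np.float32(161.5), np.float32(29.3), np.float32(171.3)) zmax 9.6 tall  [222. 215. 208.]
wrench_a 0.62 [324. 141.] plane (array([490.7, 145.7]), np.float32(196.9), np.float32(29.5), np.float32(178.5)) depth (array([490.6, 145.7]), np.float32(195.3), np.float32(29.5), np.float32(178.4)) zmax 9.8 tall  [243. 241. 239.]
wrench_a 0.35 [240. 119.] plane (array([487.2,  47. ]), np.float32(176.1), np.float32(27.7), np.float32(10.6)) depth (array([486. ,  45.1]), np.float32(174.0), np.float32(30.0), np.float32(8.6)) zmax 26.5 tall  [131. 120. 114.]
```

Emit:
send_rows(targets=[[[0, 0, 0.03, -0.125, 0.03, -0.1, -0.3], [0, 0, 0, -0.125, 0, -0.2, -0.3], [0, 0, 0, 0, 0, -0.2, -0.3], [0, 0, 0, 0, 0, -0.2, -0.3], [0, 0, 0, 0, 0, -0.2, -0.3], [0, 0, 0, 0, 0, -0.1, -0.3], [0, 0, 0, 0, 0, -0.06, -0.3], [0, 0, 0, 0, 0, -0.04, -0.3], [0, 0, 0, 0, 0, 0, -0.3], [0, 0, 0, 0, 0, 0, -0.3]]])

```text
time_s: 10.9
ee_pos: [491.5, 146.0, 8.2]
ee_rot: [180.0, 0.1, 177.1]
force: [0.9, -0.1, 0.8]
gripper_width: 59.6
gripper_force: 0.0
```

Emit:
send_rows(targets=[[[0, 0, 0, 0, 0, -0.015, -0.3], [0, 0, 0, 0, 0, -0.015, -0.3], [0, 0, 0, 0, 0, 0, 1], [0, 0, 0, 0, 0, 0, 1], [0, 0, 0, 0, 0, 0, 1], [0, 0, 0, 0, 0, 0, 1], [0, 0, 0, 0, 0, 0, 1], [0, 0, 0, 0, 0, 0, 1], [0, 0, 0, 0, 0, 0, 1], [0, 0, 0, 0, 0, 0, 1]]], grip_force=25)

```text
time_s: 11.9
ee_pos: [490.6, 146.0, 1.4]
ee_rot: [180.0, 0.0, 177.1]
force: [0.3, -0.6, 0.4]
gripper_width: 13.2
gripper_force: 24.9
```

Emit:
send_rows(targets=[[[0, 0, 0, 0, 0, 0.1, 1], [0, 0, 0, 0, 0, 0.2, 1], [0, 0, 0, 0, 0, 0.2, 1], [0, 0, 0.02, 0, -0.1, 0.1, 1], [0, 0, 0, 0, -0.2, 0, 1], [0, 0, 0, 0, -0.2, 0, 1], [0, 0, 0, 0, -0.2, 0, 1], [0, 0, 0, 0, -0.2, 0, 1], [0, 0, 0, 0, -0.2, 0, 1], [0, 0, 0, 0, -0.2, 0, 1], [0, 0, 0, 0, -0.2, 0, 1], [0, 0, 0, 0, -0.2, 0, 1]]])

```text
time_s: 13.1
ee_pos: [490.0, -195.5, 121.0]
ee_rot: [180.0, -0.0, 178.9]
force: [0.2, 0.5, -1.3]
gripper_width: 13.2
gripper_force: 24.9
```

Emit:
send_rows(targets=[[[0, 0, 0, 0, -0.2, 0, 1], [0, 0, 0, 0, -0.2, 0, 1], [0, 0, 0, 0, -0.13, 0, 1], [0, 0, 0, 0, 0, 0, 1], [0, 0, 0, 0, 0, 0, 1]]])

```text
time_s: 13.6
ee_pos: [490.0, -299.8, 120.6]
ee_rot: [179.9, -0.1, 178.9]
force: [-0.2, -0.0, -1.4]
gripper_width: 12.6
gripper_force: 24.9
```

```bash
cat > held.py <<'E'
from h import *
st=env.state(); p,D=optics.grab_frame("wrist")
print(st["ee_pos"].round(1),st["ee_rot"].round(1),st["gripper_width"])
import sys
for s in optics.silhouettes("wrist",sys.argv[1])[:3]:
    Q=depthpts("wrist",s["mask"],D,st)
    print(round(s["conf"],2),np.round(s["at"]),axis(Q),np.percentile(Q[:,2],[5,50,95]).round(0))
E
python3 held.py wrench_a
```

```text
[ 490.  -299.8  120.6] [ 1.799e+02 -1.000e-01  1.789e+02] 12.610801560001082
0.88 [324. 156.] (array([ 456.3, -299. ]), np.float32(142.7), np.float32(37.7), np.float32(174.8)) [125. 126. 128.]
```

Emit:
send_rows(targets=[[[0, 0, 0, -0.01, 0.1, 0, 1], [0, 0, 0, 0, 0.1, 0, 1], [0, 0, 0, 0, 0, -0.1, 1], [0, 0, 0, 0, 0, -0.15, 1], [0, 0, 0, 0, 0, -0.1, 1], [0, 0, 0, 0, 0, -0.07, 1], [0, 0, 0, 0, 0, -0.05, 1], [0, 0, 0, 0, 0, 0, 1], [0, 0, 0, 0, 0, 0, 1]]])

```text
time_s: 14.6
ee_pos: [489.0, -259.4, 27.9]
ee_rot: [-180.0, 0.0, 179.0]
force: [0.1, -0.1, -1.3]
gripper_width: 13.1
gripper_force: 24.9
```

Emit:
send_rows(targets=[[[0, 0, 0, 0, 0, -0.025, 1], [0, 0, 0, 0, 0, -0.02, 1], [0, 0, 0, 0, 0, 0, 1], [0, 0, 0, 0, 0, 0, 0.45], [0, 0, 0, 0, 0, 0, 0.45], [0, 0, 0, 0, 0, 0, 0.45], [0, 0, 0, 0, 0, 0.1, 0.45], [0, 0, 0, 0, 0, 0.2, 0.2], [0, 0, 0, 0, 0, 0.2, -0.3], [0, 0, 0, 0, 0.2, 0.1, -0.3]]])

```text
time_s: 15.6
ee_pos: [491.2, -223.6, 142.2]
ee_rot: [-179.7, 0.4, 178.7]
force: [0.4, 0.0, -0.1]
gripper_width: 46.7
gripper_force: 0.0
```

```bash
python3 held.py wrench_a; python3 - <<'E'
from h import *
optics.grab_frame("scene")
for n,z in (("wrench_b",8),("screwdriver_c",12)):
    for s in optics.silhouettes("scene",n):
        v,u=np.nonzero(s["mask"]); print(n,s["conf"],axis(onz("scene",np.c_[u,v],z)))
E
```

```text
[ 491.2 -223.6  142.2] [-179.7    0.4  178.7] 46.67394932655502
0.86 [286. 161.] (array([ 490.6, -259.8]), np.float32(198.3), np.float32(29.4), np.float32(179.1)) [21. 23. 25.]
wrench_b 0.75 (array([ 490.2, -266.7]), np.float32(185.0), np.float32(27.3), np.float32(0.5))
wrench_b 0.61 (array([ 494.6, -224. ]), np.float32(257.2), np.float32(221.6), np.float32(176.7))
wrench_b 0.58 (array([495.1, 392.6]), np.float32(155.5), np.float32(21.2), np.float32(171.5))
screwdriver_c 0.73 (array([492.8, 392.6]), np.float32(156.5), np.float32(24.2), np.float32(172.1))
screwdriver_c 0.68 (array([506.6, 257.4]), np.float32(170.0), np.float32(26.8), np.float32(176.8))
screwdriver_c 0.56 (array([480.3,  46.4]), np.float32(164.4), np.float32(35.4), np.float32(7.8))
```

wrench_a lies flat in the tray, as planned. Now wrench_b.

Emit:
send_rows(targets=[[[0, 0, 0, 0.05, 0.24, 0.1, -0.3], [0, 0, 0, 0.05, 0.24, 0.1, -0.3], [0, 0, 0, 0.05, 0.24, 0.1, -0.3], [0, 0, 0, 0.05, 0.24, 0, -0.3], [0, 0, 0, 0.05, 0.24, 0, -0.3], [0, 0, -0.04, 0.02, 0.24, 0, -0.3], [0, 0, -0.04, 0, 0.24, 0, -0.3], [0, 0, 0, 0, 0.24, 0, -0.3], [0, 0, 0, 0, 0.24, 0, -0.3], [0, 0, 0, 0, 0.24, 0, -0.3], [0, 0, 0, 0, 0.24, 0, -0.3], [0, 0, 0, 0, 0.24, 0, -0.3]]])

```text
time_s: 17.05
ee_pos: [541.1, 349.0, 193.2]
ee_rot: [-179.9, -0.1, 171.7]
force: [0.2, -0.1, 0.3]
gripper_width: 58.9
gripper_force: 0.0
```

Emit:
send_rows(targets=[[[0, 0, 0, 0, 0.18, 0, -0.3], [0, 0, 0, 0, 0, 0, -0.3], [0, 0, 0, 0, 0, 0, -0.3]]])

```text
time_s: 17.35
ee_pos: [540.9, 383.6, 192.9]
ee_rot: [-179.8, -0.1, 171.8]
force: [0.2, -0.2, 0.2]
gripper_width: 59.6
gripper_force: 0.0
```

```bash
python3 look.py w6
```

```text
17.35 [540.9 383.6 192.9] [-1.798e+02 -1.000e-01  1.718e+02]
screwdriver_b 0.77 [ 80. 158.] plane (array([470. ,  41.4]), np.float32(138.5), np.float32(34.1), np.float32(8.3)) depth (array([472. ,  44.6]), np.float32(133.2), np.float32(47.5), np.float32(18.1)) zmax 26.4 tall (array([470.2,  50.1]), np.float32(135.2), np.float32(20.7), np.float32(10.6)) [99. 90. 85.]
screwdriver_b 0.73 [211. 144.] plane (array([509.5, 253.8]), np.float32(174.5), np.float32(27.8), np.float32(175.9)) depth (array([509.2, 253. ]), np.float32(173.8), np.float32(31.9), np.float32(176.7)) zmax 26.5 tall (array([510. , 256.4]), np.float32(172.5), np.float32(25.0), np.float32(176.7)) [198. 144. 108.]
wrench_a 0.83 [321. 144.] plane (array([498.7, 388.2]), np.float32(160.5), np.float32(24.2), np.float32(171.6)) depth (array([499.3, 387.9]), np.float32(161.2), np.float32(24.2), np.float32(171.5)) zmax 9.6 tall  [204. 194. 184.]
wrench_a 0.61 [  5. 251.] plane (array([ 569.8, -289.4]), np.float32(56.5), np.float32(33.8), np.float32(142.3)) depth (array([ 566. , -261.9]), np.float32(59.4), np.float32(38.3), np.float32(140.3)) zmax 25.9 tall  [198. 197. 197.]
```

Emit:
send_rows(targets=[[[0, 0, 0, -0.105, 0.022, -0.1, -0.3], [0, 0, 0, -0.105, 0, -0.2, -0.3], [0, 0, 0, 0, 0, -0.2, -0.3], [0, 0, 0, 0, 0, -0.2, -0.3], [0, 0, 0, 0, 0, -0.1, -0.3], [0, 0, 0, 0, 0, -0.07, -0.3], [0, 0, 0, 0, 0, -0.05, -0.3], [0, 0, 0, 0, 0, 0, -0.3], [0, 0, 0, 0, 0, 0, -0.3]]])

```text
time_s: 18.45
ee_pos: [499.8, 388.7, 12.0]
ee_rot: [179.9, 0.1, 171.7]
force: [-0.6, -0.4, -0.5]
gripper_width: 59.1
gripper_force: 0.0
```

Emit:
send_rows(targets=[[[0, 0, 0, 0, 0, -0.025, -0.3], [0, 0, 0, 0, 0, -0.025, -0.3], [0, 0, 0, 0, 0, 0, 1], [0, 0, 0, 0, 0, 0, 1], [0, 0, 0, 0, 0, 0, 1], [0, 0, 0, 0, 0, 0, 1], [0, 0, 0, 0, 0, 0, 1], [0, 0, 0, 0, 0, 0, 1], [0, 0, 0, 0, 0, 0, 1], [0, 0, 0, 0, 0, 0, 1]]])

```text
time_s: 19.45
ee_pos: [498.9, 388.3, 1.1]
ee_rot: [-180.0, 0.0, 171.8]
force: [-0.4, -0.4, 0.3]
gripper_width: 10.1
gripper_force: 25.0
```

Emit:
send_rows(targets=[[[0, 0, 0, 0, 0, 0.1, 1], [0, 0, 0, 0, 0, 0.2, 1], [0, 0, 0, 0, 0, 0.2, 1], [0, 0, 0.04, 0, -0.1, 0.1, 1], [0, 0, 0.04, -0.01, -0.2, 0, 1], [0, 0, 0, -0.01, -0.25, 0, 1], [0, 0, 0, -0.01, -0.25, 0, 1], [0, 0, 0, -0.01, -0.25, 0, 1], [0, 0, 0, -0.01, -0.25, 0, 1], [0, 0, 0, 0, -0.25, 0, 1], [0, 0, 0, 0, -0.25, 0, 1], [0, 0, 0, 0, -0.25, 0, 1]]])

```text
time_s: 20.65
ee_pos: [488.4, -23.3, 121.0]
ee_rot: [180.0, 0.0, 179.0]
force: [1.7, 0.1, -1.5]
gripper_width: 10.7
gripper_force: 25.0
```

Emit:
send_rows(targets=[[[0, 0, 0, 0, -0.25, 0, 1], [0, 0, 0, 0, -0.25, 0, 1], [0, 0, 0, 0, -0.25, 0, 1], [0, 0, 0, 0, -0.2, 0, 1], [0, 0, 0, 0, -0.09, 0, 1], [0, 0, 0, 0, 0, 0, 1], [0, 0, 0, 0, 0, 0, 1]]])

```text
time_s: 21.35
ee_pos: [488.5, -229.1, 120.6]
ee_rot: [179.9, -0.1, 178.9]
force: [0.2, 0.6, -1.6]
gripper_width: 10.4
gripper_force: 25.0
```

```bash
python3 held.py wrench_b
```

```text
[ 488.5 -229.1  120.6] [ 1.799e+02 -1.000e-01  1.789e+02] 10.429502622638557
0.85 [288. 151.] (array([ 448.3, -253.3]), np.float32(116.3), np.float32(34.5), np.float32(4.3)) [21. 23. 24.]
0.64 [322. 171.] (array([ 464.7, -231.6]), np.float32(119.7), np.float32(31.7), np.float32(170.8)) [125. 127. 128.]
```

Emit:
send_rows(targets=[[[0, 0, 0, 0, 0.01, -0.1, 1], [0, 0, 0, 0, 0, -0.15, 1], [0, 0, 0, 0, 0, -0.1, 1], [0, 0, 0, 0, 0, -0.07, 1], [0, 0, 0, 0, 0, -0.05, 1], [0, 0, 0, 0, 0, -0.02, 1], [0, 0, 0, 0, 0, -0.02, 1], [0, 0, 0, 0, 0, 0, 1], [0, 0, 0, 0, 0, 0, 0.58], [0, 0, 0, 0, 0, 0, 0.58], [0, 0, 0, 0, 0, 0, 0.58], [0, 0, 0, 0, 0, 0, 0.58]]])

```text
time_s: 22.65
ee_pos: [489.2, -227.6, 19.4]
ee_rot: [-180.0, 0.0, 179.0]
force: [0.4, 0.5, 0.0]
gripper_width: 19.3
gripper_force: 0.0
```

Emit:
send_rows(targets=[[[0, 0, 0, 0, 0, 0.1, 0.58], [0, 0, 0, 0, 0, 0.2, 0.2], [0, 0, 0, 0, 0, 0.2, -0.2], [0, 0, 0, 0, 0.2, 0.1, -0.2], [0, 0, 0, 0, 0, 0, -0.2]]])

```text
time_s: 23.15
ee_pos: [490.4, -185.5, 142.4]
ee_rot: [-180.0, 0.3, 179.1]
force: [0.9, -0.0, -0.1]
gripper_width: 48.4
gripper_force: 0.0
```

```bash
python3 held.py wrench_b; python3 - <<'E'
from h import *
optics.grab_frame("scene")
for s in optics.silhouettes("scene","screwdriver_c"):
        v,u=np.nonzero(s["mask"]); print(s["conf"],axis(onz("scene",np.c_[u,v],12)))
E
```

```text
[ 490.4 -185.5  142.4] [-180.     0.3  179.1] 48.40215888375351
0.92 [277. 163.] (array([ 474.3, -222.4]), np.float32(132.9), np.float32(24.9), np.float32(3.0)) [21. 23. 24.]
0.64 [246. 158.] (array([ 458.7, -263. ]), np.float32(139.9), np.float32(29.5), np.float32(174.5)) [20. 23. 24.]
0.72 (array([454.4,  40.2]), np.float32(109.5), np.float32(32.7), np.float32(5.0))
0.67 (array([480., 258.]), np.float32(116.8), np.float32(27.5), np.float32(176.2))
0.65 (array([ 486.6, -370.1]), np.float32(519.1), np.float32(262.7), np.float32(87.4))
```

Emit:
send_rows(targets=[[[0, 0, 0, 0.05, 0.2, 0.1, -0.2], [0, 0, 0, 0.05, 0.2, 0.1, -0.2], [0, 0, 0, 0.05, 0.22, 0.05, -0.2], [0, 0, 0, 0, 0.22, 0, -0.2], [0, 0, -0.03, 0, 0.22, 0, -0.2], [0, 0, 0, 0, 0.22, 0, -0.2], [0, 0, 0, 0, 0.22, 0, -0.2], [0, 0, 0, 0, 0.22, 0, -0.2], [0, 0, 0, 0, 0.22, 0, -0.2], [0, 0, 0, 0, 0.25, 0, -0.2], [0, 0, 0, 0, 0, 0, -0.2], [0, 0, 0, 0, 0, 0, -0.2]]])

```text
time_s: 24.55
ee_pos: [518.7, 250.5, 187.4]
ee_rot: [-179.9, -0.1, 176.3]
force: [0.1, -1.0, -0.6]
gripper_width: 55.1
gripper_force: 0.0
```

```bash
cat > sd.py <<'E'
from h import *
import sys
lo,hi=float(sys.argv[1]),float(sys.argv[2])
st=env.state(); p,D=optics.grab_frame("wrist"); cv2.imwrite(f"pics/{sys.argv[3]}.png",p[:,:,::-1])
print(st["time_s"],st["ee_pos"].round(1),st["ee_rot"].round(1))
Q=depthpts("wrist",np.ones(D.shape,bool),D,st)
M=(Q[:,1]>lo)&(Q[:,1]<hi)&(Q[:,0]>340)&(Q[:,0]<620)&(Q[:,2]<45)
for z in (6,17): print("z>",z,(M&(Q[:,2]>z)).sum(),axis(Q[M&(Q[:,2]>z)]))
H=Q[M&(Q[:,2]>8)]; 
for x in range(360,620,20):
    B=H[abs(H[:,0]-x)<10]
    if len(B)>3: print(x,len(B),"y",np.percentile(B[:,1],[3,97]).round(1),"zmax",np.percentile(B[:,2],98).round(1))
for s in optics.place_of("wrist","screwdriver_b"): print(round(s["conf"],2),onz("wrist",s["at"],0,st).round(1))
E
python3 sd.py 215 295 w7
```

```text
24.55 [518.7 250.5 187.4] [-1.799e+02 -1.000e-01  1.763e+02]
z> 6 1961 (array([522. , 261.9]), np.float32(197.2), np.float32(31.0), np.float32(3.2))
z> 17 1637 (array([522. , 261.9]), np.float32(197.3), np.float32(29.8), np.float32(3.5))
420 97 y [250.4 270.3] zmax 26.5
440 430 y [247.1 271.3] zmax 27.5
460 416 y [246.7 270.1] zmax 27.3
480 346 y [248.  268.2] zmax 26.2
500 274 y [248.3 265.7] zmax 24.4
520 93 y [253.  258.7] zmax 20.8
540 102 y [251.7 258.2] zmax 18.3
560 99 y [250.6 257. ] zmax 18.6
580 79 y [250.3 255.9] zmax 18.3
600 5 y [250.4 254.8] zmax 15.3
0.79 [[508.9 256.4   0. ]]
0.67 [[484.1  45.8   0. ]]
```

Emit:
send_rows(targets=[[[0, 0, 0.013, -0.1, 0.04, -0.1, -0.2], [0, 0, 0, -0.1, 0, -0.2, -0.2], [0, 0, 0, -0.09, 0, -0.2, -0.2], [0, 0, 0, 0, 0, -0.2, -0.2], [0, 0, 0, 0, 0, -0.1, -0.2], [0, 0, 0, 0, 0, -0.06, -0.2], [0, 0, 0, 0, 0, -0.03, -0.2], [0, 0, 0, 0, 0, 0, -0.2], [0, 0, 0, 0, 0, 0, 1], [0, 0, 0, 0, 0, 0, 1], [0, 0, 0, 0, 0, 0, 1], [0, 0, 0, 0, 0, 0, 1]]], grip_force=30)

```text
time_s: 25.85
ee_pos: [461.2, 258.8, 11.5]
ee_rot: [180.0, 0.1, 177.4]
force: [-0.7, -0.2, -0.2]
gripper_width: 25.5
gripper_force: 0.0
```

Emit:
send_rows(targets=[[[0, 0, 0, 0, 0, 0, 1], [0, 0, 0, 0, 0, 0, 1], [0, 0, 0, 0, 0, 0, 1]]])

```text
time_s: 26.15
ee_pos: [461.2, 258.8, 11.5]
ee_rot: [180.0, 0.0, 177.4]
force: [-0.6, 0.1, 6.4]
gripper_width: 24.8
gripper_force: 30.0
```

Emit:
send_rows(targets=[[[0, 0, 0, 0, 0, 0.1, 1], [0, 0, 0, 0, 0, 0.2, 1], [0, 0, 0, 0, 0, 0.2, 1], [0, 0, -0.09, 0.02, -0.1, 0.1, 1], [0, 0, -0.09, 0.02, -0.1, 0, 1], [0, 0, -0.09, 0.02, -0.1, 0, 1], [0, 0, -0.09, 0.02, -0.1, 0, 1], [0, 0, -0.09, 0.02, -0.1, 0, 1], [0, 0, -0.09, 0.02, -0.1, 0, 1], [0, 0, -0.09, 0.02, -0.1, 0, 1], [0, 0, -0.09, 0.02, -0.1, 0, 1], [0, 0, -0.09, 0.02, -0.1, 0, 1]]])

```text
time_s: 27.35
ee_pos: [496.6, 77.7, 130.4]
ee_rot: [-179.9, -0.0, 104.2]
force: [0.8, -0.0, -0.5]
gripper_width: 24.7
gripper_force: 30.0
```

Emit:
send_rows(targets=[[[0, 0, -0.09, 0.02, -0.1, 0, 1], [0, 0, -0.09, 0.02, -0.1, 0, 1], [0, 0, -0.09, 0.02, -0.1, 0, 1], [0, 0, -0.09, 0.02, -0.1, 0, 1], [0, 0, -0.09, 0.02, -0.1, 0, 1], [0, 0, -0.09, 0.02, -0.1, 0, 1], [0, 0, -0.09, 0.02, -0.1, 0, 1], [0, 0, -0.09, 0.02, -0.1, 0, 1], [0, 0, -0.09, 0.02, -0.1, 0, 1], [0, 0, -0.09, 0.02, -0.1, 0, 1], [0, 0, -0.09, 0.01, -0.1, 0, 1], [0, 0, -0.09, 0, -0.1, 0, 1]]])

```text
time_s: 28.55
ee_pos: [538.8, -162.2, 130.2]
ee_rot: [-180.0, 0.1, 7.0]
force: [0.2, 0.1, -0.5]
gripper_width: 24.8
gripper_force: 30.0
```

Emit:
send_rows(targets=[[[0, 0, -0.09, 0, -0.1, 0, 1], [0, 0, 0, 0, -0.06, 0, 1], [0, 0, 0, 0, 0, 0, 1], [0, 0, 0, 0, 0, 0, 1]]])

```text
time_s: 28.95
ee_pos: [538.7, -192.9, 130.6]
ee_rot: [-180.0, 0.0, -0.7]
force: [-0.8, 0.6, -0.6]
gripper_width: 24.7
gripper_force: 30.0
```

```bash
python3 held.py screwdriver_b; python3 - <<'E'
from h import *
p,D=optics.grab_frame("wrist"); cv2.imwrite("pics/w8.png",p[:,:,::-1])
E
```

```text
[ 538.7 -192.9  130.6] [-180.     0.    -0.7] 24.673788310124458
0.79 [134. 269.] (array([ 5.353e+02, -2.000e-01]), np.float32(197.2), np.float32(144.2), np.float32(132.2)) [11. 16. 22.]
0.66 [322. 217.] (array([ 514.5, -195.5]), np.float32(126.6), np.float32(34.9), np.float32(177.3)) [136. 143. 146.]
```

View pics/w8.png

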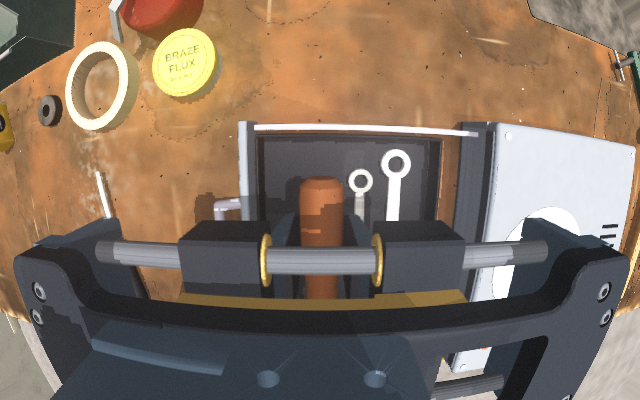

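The view shows the orange handle held at (320,210) pointing +x, with wrench ring ends at (360,180) and (395,163) in the tray. I'll check the clearance to wrench_b before lowering.

```bash
python3 - <<'E'
from h import *
st=env.state()
print(onz("wrist",[[360,180],[348,181],[373,181],[395,163],[361,213],[398,215],[256,170],[438,170]],24,st).round(1))
E
```

```text
[[ 557.3 -228.3   24. ]
 [ 556.4 -217.3   24. ]
 [ 556.3 -240.5   24. ]
 [ 573.1 -260.9   24. ]
 [ 525.9 -229.8   24. ]
 [ 523.3 -265.8   24. ]
 [ 567.9 -132.9   24. ]
 [ 566.9 -304.    24. ]]
```

Emit:
send_rows(targets=[[[0, 0, 0.03, 0.02, -0.035, 0, 1], [0, 0, 0, 0, 0, -0.1, 1], [0, 0, 0, 0, 0, -0.15, 1], [0, 0, 0, 0, 0, -0.1, 1], [0, 0, 0, 0, 0, -0.07, 1], [0, 0, 0, 0, 0, -0.04, 1], [0, 0, 0, 0, 0, 0, 1], [0, 0, 0, 0, 0, 0, 1]]])

```text
time_s: 29.9
ee_pos: [543.5, -200.3, 39.6]
ee_rot: [180.0, -0.1, 2.0]
force: [0.4, 0.5, -1.2]
gripper_width: 24.7
gripper_force: 30.0
```

Emit:
send_rows(targets=[[[0, 0, 0, 0, 0, -0.03, 1], [0, 0, 0, 0, 0, -0.024, 1], [0, 0, 0, 0, 0, 0, 1], [0, 0, 0, 0, 0, 0, 0.35], [0, 0, 0, 0, 0, 0, 0.3], [0, 0, 0, 0, 0, 0, 0.3], [0, 0, 0, 0, 0, 0, 0.3], [0, 0, 0, 0, 0, 0.1, 0.3], [0, 0, 0, 0, 0, 0.2, 0.3], [0, 0, 0, 0, 0, 0.2, 0], [0, 0, 0, 0.05, 0.05, 0.1, -0.2], [0, 0, 0, 0, 0, 0, -0.2]]])

```text
time_s: 31.1
ee_pos: [555.9, -190.6, 152.0]
ee_rot: [179.8, -0.5, 2.0]
force: [-0.5, -0.2, 0.2]
gripper_width: 52.8
gripper_force: 0.0
```

```bash
python3 - <<'E'
from h import *
p,D=optics.grab_frame("scene"); cv2.imwrite("pics/s2.png",p[:,:,::-1])
c=p[90:330,240:460,::-1]; cv2.imwrite("pics/c2.png",cv2.resize(c,None,fx=2.5,fy=2.5,interpolation=2))
E
python3 sd.py -240 -150 w9
```

```text
31.15 [ 553.9 -190.5  149.6] [179.9  -0.2   2. ]
z> 6 10989 (array([ 520.6, -195. ]), np.float32(177.7), np.float32(90.0), np.float32(0.0))
z> 17 7974 (array([ 520.9, -194.9]), np.float32(177.0), np.float32(90.0), np.float32(180.0))
440 915 y [-237.  -152.6] zmax 31.6
460 1027 y [-237.4 -153. ] zmax 33.3
480 16 y [-205.9 -200.7] zmax 34.3
500 681 y [-237.6 -151.3] zmax 38.6
520 1558 y [-237.2 -152.3] zmax 40.9
540 1684 y [-237.  -152.3] zmax 42.5
560 1802 y [-236.5 -152.4] zmax 43.2
580 1898 y [-237.1 -153. ] zmax 42.4
600 1408 y [-236.6 -152.8] zmax 44.8
0.93 [[492.3  49.5   0. ]]
0.78 [[ 487.6 -204.4    0. ]]
```

View pics/c2.png

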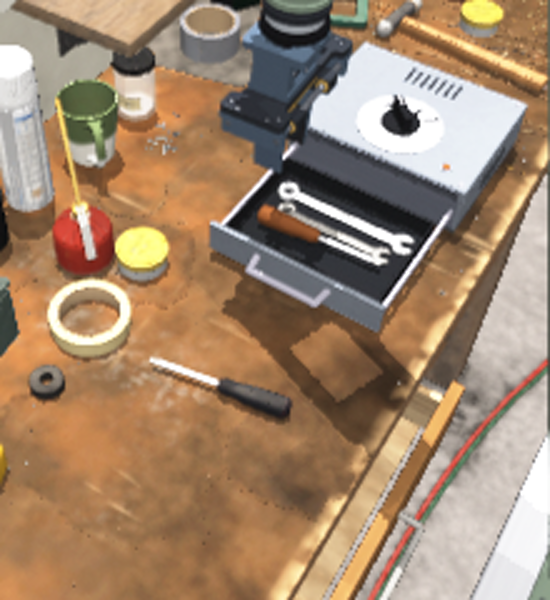

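The scene crop shows three tools in the tray at (330,225), flat and crosswise. The black screwdriver is alone on the bench at (220,385).

Emit:
send_rows(targets=[[[0, 0, 0.073, 0, 0.1, 0.1, -0.2], [0, 0, 0, -0.05, 0.2, 0.1, -0.2], [0, 0, 0, -0.12, 0.2, 0, -0.2], [0, 0, 0, -0.15, 0.2, 0, -0.2], [0, 0, 0, -0.15, 0.2, 0, -0.2], [0, 0, 0, -0.15, 0.2, 0, -0.2], [0, 0, 0, -0.15, 0.05, 0, -0.2], [0, 0, 0, 0, 0, 0, -0.2], [0, 0, 0, 0, 0, 0, -0.2]]])

```text
time_s: 32.15
ee_pos: [398.1, 39.4, 187.3]
ee_rot: [180.0, 0.1, 8.5]
force: [0.1, -0.6, 0.1]
gripper_width: 54.4
gripper_force: 0.0
```

```bash
python3 sd.py 0 90 w10
```

```text
32.15 [398.1  39.4 187.3] [1.8e+02 1.0e-01 8.5e+00]
z> 6 1889 (array([489.1,  46.2]), np.float32(170.8), np.float32(24.7), np.float32(8.5))
z> 17 1561 (array([483. ,  46.9]), np.float32(158.8), np.float32(22.3), np.float32(8.8))
400 79 y [25.8 46.4] zmax 27.2
420 396 y [24.9 48.1] zmax 27.5
440 386 y [29.1 51.2] zmax 27.1
460 361 y [32.8 53.5] zmax 26.4
480 289 y [37.3 55.4] zmax 25.0
500 99 y [47.  54.6] zmax 18.5
520 86 y [51.1 57.5] zmax 18.4
540 88 y [54.2 60.6] zmax 18.4
560 92 y [57.2 64.4] zmax 18.1
580 13 y [60.8 65.5] zmax 16.7
0.84 [[ 499.2 -221.6    0. ]]
```

Emit:
send_rows(targets=[[[0, 0, 0.01, 0.12, 0.007, -0.1, -0.2], [0, 0, 0, 0.12, 0, -0.2, -0.2], [0, 0, 0, 0, 0, -0.2, -0.2], [0, 0, 0, 0, 0, -0.2, -0.2], [0, 0, 0, 0, 0, -0.1, -0.2], [0, 0, 0, 0, 0, -0.06, -0.2], [0, 0, 0, 0, 0, -0.03, -0.2], [0, 0, 0, 0, 0, 0, -0.2], [0, 0, 0, 0, 0, 0, 1], [0, 0, 0, 0, 0, 0, 1], [0, 0, 0, 0, 0, 0, 1], [0, 0, 0, 0, 0, 0, 1]]])

```text
time_s: 33.45
ee_pos: [447.3, 41.0, 10.7]
ee_rot: [180.0, -0.1, 9.4]
force: [0.0, 0.2, 0.5]
gripper_width: 25.8
gripper_force: 0.4
```

Emit:
send_rows(targets=[[[0, 0, 0, 0, 0, 0, 1], [0, 0, 0, 0, 0, 0, 1], [0, 0, 0, 0, 0, 0, 1]]])

```text
time_s: 33.75
ee_pos: [447.3, 41.0, 10.7]
ee_rot: [180.0, -0.1, 9.4]
force: [-0.4, 0.4, 6.8]
gripper_width: 24.6
gripper_force: 30.0
```

Emit:
send_rows(targets=[[[0, 0, 0, 0, 0, 0.1, 1], [0, 0, 0, 0, 0, 0.2, 1], [0, 0, 0, 0, 0, 0.2, 1], [0, 0, -0.06, 0, -0.1, 0.1, 1], [0, 0, -0.057, 0, -0.2, 0, 1], [0, 0, 0, 0, -0.2, 0, 1], [0, 0, 0, 0, -0.2, 0, 1], [0, 0, 0, 0, -0.2, 0, 1], [0, 0, 0, 0, -0.145, 0, 1], [0, 0, 0, 0, 0, 0, 1], [0, 0, 0, 0, 0, 0, 1]]])

```text
time_s: 34.85
ee_pos: [446.4, -168.1, 129.7]
ee_rot: [-180.0, 0.1, -1.2]
force: [-0.5, 0.2, -1.3]
gripper_width: 24.8
gripper_force: 30.0
```

```bash
python3 held.py screwdriver_c; python3 - <<'E'
from h import *
p,D=optics.grab_frame("wrist"); cv2.imwrite("pics/w11.png",p[:,:,::-1])
E
```

```text
[ 446.4 -168.1  129.7] [-1.8e+02  1.0e-01 -1.2e+00] 24.782698175897
0.75 [322. 195.] (array([ 499.4, -163.3]), np.float32(173.8), np.float32(29.2), np.float32(2.2)) [134. 140. 145.]
0.55 [360. 102.] (array([ 509.2, -204.7]), np.float32(154.4), np.float32(27.3), np.float32(5.1)) [32. 39. 43.]
0.41 [344. 119.] (array([ 501.8, -211.9]), np.float32(263.8), np.float32(248.6), np.float32(85.0)) [16. 18. 55.]
```

View pics/w11.png

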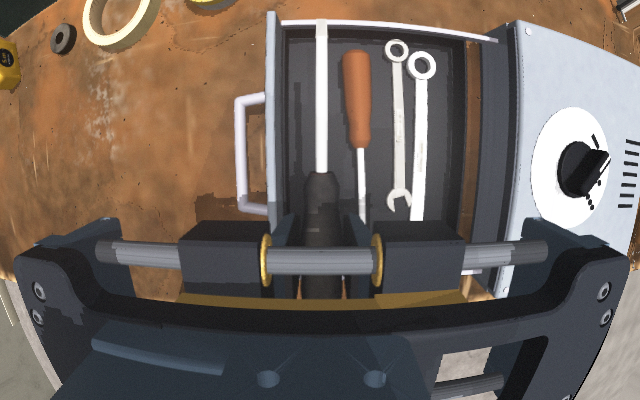

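The black screwdriver is held (handle at 320,210) over its free lane at the front, with the other three lying crosswise behind it. I'll lower it now.

Emit:
send_rows(targets=[[[0, 0, 0, 0, 0, -0.1, 1], [0, 0, 0, 0, 0, -0.15, 1], [0, 0, 0, 0, 0, -0.1, 1], [0, 0, 0, 0, 0, -0.07, 1], [0, 0, 0, 0, 0, -0.04, 1], [0, 0, 0, 0, 0, -0.03, 1], [0, 0, 0, 0, 0, -0.02, 1], [0, 0, 0, 0, 0, 0, 1], [0, 0, 0, 0, 0, 0, 1]]])

```text
time_s: 35.9
ee_pos: [447.3, -168.1, 28.6]
ee_rot: [180.0, -0.1, -1.1]
force: [-0.4, -0.2, -0.2]
gripper_width: 24.3
gripper_force: 30.0
```

Emit:
send_rows(targets=[[[0, 0, 0, 0, 0, -0.006, 1], [0, 0, 0, 0, 0, 0, 0.35], [0, 0, 0, 0, 0, 0, 0.32], [0, 0, 0, 0, 0, 0, 0.32], [0, 0, 0, 0, 0, 0, 0.32], [0, 0, 0, 0, 0, 0.1, 0.32], [0, 0, 0, 0, 0, 0.2, 0.32], [0, 0, 0, -0.1, 0, 0.2, 0.32], [0, 0, 0, -0.1, 0, 0.1, 0.32], [0, 0, 0, 0, 0, 0, 0.32], [0, 0, 0, 0, 0, 0, 0.32]]])

```text
time_s: 37.0
ee_pos: [407.1, -168.1, 147.0]
ee_rot: [180.0, -0.1, -1.2]
force: [0.1, 0.6, 0.1]
gripper_width: 31.2
gripper_force: 0.0
```

```bash
python3 - <<'E'
from h import *
st=env.state(); p,D=optics.grab_frame("wrist"); cv2.imwrite("pics/w12.png",p[:,:,::-1])
print(st["ee_pos"].round(1))
for n in("screwdriver_b","wrench_a"):
  for s in optics.silhouettes("wrist",n):
    if s["mask"].sum()>50:
        Q=depthpts("wrist",s["mask"],D,st); print(n,round(s["conf"],2),np.round(s["at"]),axis(Q),np.percentile(Q[:,2],[5,50,95]).round(0))
E
```

```text
[ 407.1 -168.1  147. ]
screwdriver_b 0.76 [358.  67.] (array([ 496.2, -198.7]), np.float32(169.7), np.float32(27.6), np.float32(178.4)) [31. 38. 43.]
screwdriver_b 0.62 [75. 14.] (array([655. , 150.1]), np.float32(41.2), np.float32(37.0), np.float32(114.7)) [ 4. 15. 17.]
wrench_a 0.71 [395.  90.] (array([ 515.9, -239.6]), np.float32(161.7), np.float32(25.1), np.float32(0.8)) [18. 23. 26.]
wrench_a 0.6 [414. 116.] (array([ 489.8, -259.3]), np.float32(199.3), np.float32(29.2), np.float32(179.3)) [21. 23. 26.]
```

View pics/w12.png

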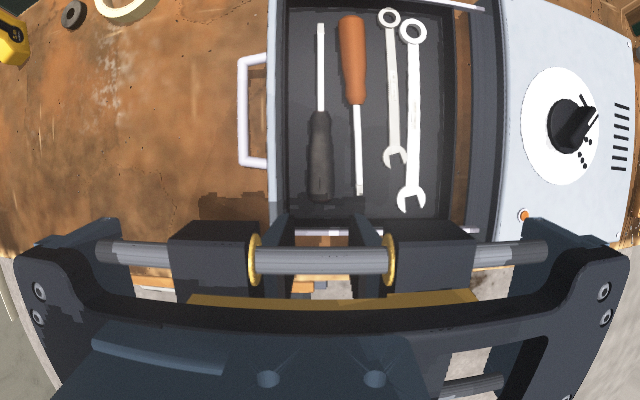

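All four tools lie flat in the tray. wrench_b has shifted about 27 mm along its length, but it is still crosswise and clear of wrench_a. I'll close the fingers and push the drawer by its handle.

Emit:
send_rows(targets=[[[0, 0, 0, 0.1, 0.15, 0, 1], [0, 0, 0, 0.15, 0.2, 0, 1], [0, 0, 0, 0.15, 0.2, -0.1, 1], [0, 0, 0, 0.02, 0, -0.2, 1], [0, 0, 0, 0, 0, -0.15, 1], [0, 0, 0, 0, 0, -0.1, 1], [0, 0, 0, 0, 0, -0.03, 1], [0, 0, 0, 0, 0, 0, 1], [0, 0, 0, 0, 0, 0, 1]]], grip_force=20)

```text
time_s: 38.05
ee_pos: [489.6, -61.0, 32.8]
ee_rot: [180.0, -0.1, -1.1]
force: [0.7, 0.2, 0.3]
gripper_width: 0.7
gripper_force: 0.0
```

```bash
python3 - <<'E'
from h import *
st=env.state(); print(st["ee_pos"],st["gripper_width"])
optics.grab_frame("scene")
for n in ("tray_handle",):
    for s in optics.place_of("scene",n): print(s["conf"],onz("scene",s["at"],38).round(1))
E
```

```text
[489.56665479 -61.04434488  32.79575672] 0.6769840756583128
0.8 [[488.2 -98.7  38. ]]
```

Emit:
send_rows(targets=[[[0, 0, 0, 0, -0.04, 0, 1], [0, 0, 0, 0, -0.03, 0, 1], [0, 0, 0, 0, -0.03, 0, 1], [0, 0, 0, 0, -0.05, 0, 1], [0, 0, 0, 0, -0.07, 0, 1], [0, 0, 0, 0, -0.08, 0, 1], [0, 0, 0, 0, -0.08, 0, 1], [0, 0, 0, 0, -0.08, 0, 1], [0, 0, 0, 0, -0.08, 0, 1], [0, 0, 0, 0, -0.08, 0, 1], [0, 0, 0, 0, -0.08, 0, 1], [0, 0, 0, 0, -0.08, 0, 1]]])

```text
time_s: 39.35
ee_pos: [488.5, -218.2, 32.3]
ee_rot: [-180.0, 0.0, -1.1]
force: [-0.3, 1.9, -0.3]
gripper_width: 0.3
gripper_force: 0.9
```

Emit:
send_rows(targets=[[[0, 0, 0, -0.01, -0.08, 0, 1], [0, 0, 0, -0.01, -0.06, 0, 1], [0, 0, 0, 0, -0.03, 0, 1], [0, 0, 0, 0, -0.02, 0, 1], [0, 0, 0, 0, 0, 0, 1]]])

```text
time_s: 39.85
ee_pos: [484.9, -255.4, 32.5]
ee_rot: [180.0, -0.0, -1.1]
force: [-0.2, -0.8, 0.3]
gripper_width: 0.5
gripper_force: 0.0
```

Emit:
send_rows(targets=[[[0, 0, 0, 0, -0.02, 0, 1], [0, 0, 0, 0, -0.02, 0, 1], [0, 0, 0, 0, -0.02, 0, 1], [0, 0, 0, 0, -0.02, 0, 1]]])

```text
time_s: 40.25
ee_pos: [484.5, -270.9, 32.3]
ee_rot: [-180.0, 0.0, -1.1]
force: [-0.8, 1.6, 0.8]
gripper_width: 0.6
gripper_force: 0.7
```

Emit:
send_rows(targets=[[[0, 0, 0, 0, -0.015, 0, 1], [0, 0, 0, 0, -0.015, 0, 1], [0, 0, 0, 0, 0, 0, 1]]])

```text
time_s: 40.55
ee_pos: [484.9, -277.4, 32.4]
ee_rot: [180.0, -0.0, -1.2]
force: [-0.4, 0.1, 0.1]
gripper_width: 0.4
gripper_force: 0.2
```

Emit:
send_rows(targets=[[[0, 0, 0, 0, -0.015, 0, 1], [0, 0, 0, 0, 0, 0, 1]]])

```text
time_s: 40.75
ee_pos: [484.8, -278.3, 32.4]
ee_rot: [-179.8, 0.0, -1.2]
force: [0.3, 6.4, 0.8]
gripper_width: 0.5
gripper_force: 3.3
```

Catch force is appearing, so I'll continue slowly.

Emit:
send_rows(targets=[[[0, 0, 0, 0, -0.015, 0, 1], [0, 0, 0, 0, -0.015, 0, 1]]])

```text
time_s: 40.95
ee_pos: [484.7, -279.7, 32.4]
ee_rot: [-179.3, 0.1, -1.4]
force: [4.9, 25.7, 8.6]
gripper_width: 0.9
gripper_force: 13.5
```

Emit:
send_rows(targets=[[[0, 0, 0, 0, -0.015, 0, 1], [0, 0, 0, 0, 0, 0, 1]]])

```text
time_s: 41.15
ee_pos: [485.0, -287.5, 32.5]
ee_rot: [-179.9, 0.0, -1.1]
force: [-0.6, 7.5, 0.7]
gripper_width: 0.5
gripper_force: 4.3
```

Emit:
send_rows(targets=[[[0, 0, 0, 0, -0.01, 0, 1], [0, 0, 0, 0, 0, 0, 1]]])

```text
time_s: 41.35
ee_pos: [484.9, -287.5, 32.4]
ee_rot: [-179.6, 0.0, -1.3]
force: [2.6, 12.5, 4.3]
gripper_width: 0.6
gripper_force: 6.6
```

Emit:
send_rows(targets=[[[0, 0, 0, 0, -0.01, 0, 1], [0, 0, 0, 0, 0, 0, 1]]])

```text
time_s: 41.55
ee_pos: [484.9, -287.7, 32.5]
ee_rot: [-179.4, 0.0, -1.3]
force: [3.6, 17.7, 6.2]
gripper_width: 0.5
gripper_force: 9.6
```

```bash
cat > tr.py <<'E'
from h import *
p,D=optics.grab_frame("scene")
cv2.imwrite("pics/s3.png",cv2.resize(p[90:250,300:460,::-1],None,fx=3.5,fy=3.5,interpolation=2))
Q=depthpts("scene",np.ones(D.shape,bool),D)
n=(abs(Q[:,0]-485)<125)&(Q[:,1]>-345)&(Q[:,1]<-100)
for z in (55,): 
    R=Q[n&(abs(Q[:,2]-z)<4)]; print(z,len(R),axis(R) if len(R)>4 else "",np.percentile(R[:,1],[5,50,95]))
for s in optics.place_of("scene","tray_handle"): print(s["conf"],onz("scene",s["at"],38).round(1))
E
python3 tr.py
```

```text
55 112 (array([ 485.6, -304.8]), np.float32(249.2), np.float32(59.1), np.float32(178.4)) [-332.8431324  -326.11803843 -293.45909076]
0.81 [[ 485.7 -298.5   38. ]]
0.51 [[624.1 167.5  38. ]]
```

View pics/s3.png

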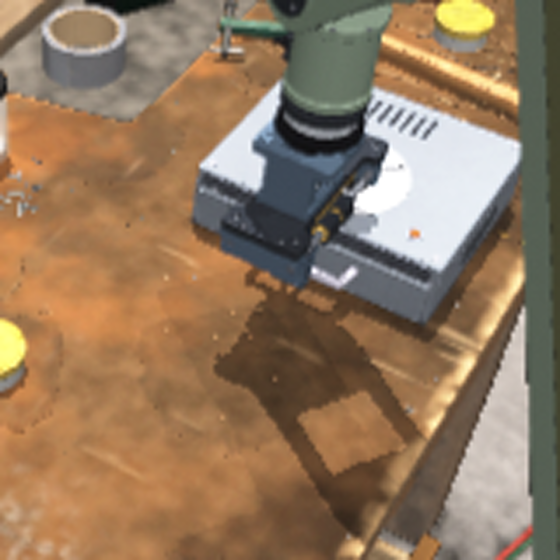

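The drawer looks shut: the handle travelled 200 mm, snapped in, and is now firm. I'll back off, turn the wrist and go to the selector.

Emit:
send_rows(targets=[[[0, 0, 0, 0, 0.1, 0, 1], [0, 0, 0, 0, 0.15, 0.05, 1], [0, 0, 0, 0, 0.1, 0.2, 0.5], [0, 0, 0, 0, 0, 0.2, 0], [0, 0, 0.09, 0, 0, 0.2, -0.4], [0, 0, 0.09, 0, 0, 0.2, -0.4], [0, 0, 0.09, 0, -0.1, 0, -0.4], [0, 0, 0.09, 0, -0.1, 0, -0.4], [0, 0, 0.09, 0, -0.1, 0, -0.4], [0, 0, 0.09, 0, -0.1, 0, -0.4], [0, 0, 0.09, 0, -0.1, 0, -0.4], [0, 0, 0.09, 0, -0.1, 0, -0.4]]])

```text
time_s: 42.85
ee_pos: [485.0, -344.7, 202.7]
ee_rot: [179.9, 0.1, 64.0]
force: [0.3, 0.4, -0.3]
gripper_width: 63.8
gripper_force: 0.0
```

Emit:
send_rows(targets=[[[0, 0, 0.09, 0, -0.1, 0, -0.4], [0, 0, 0.09, 0, -0.1, 0, -0.4], [0, 0, 0.09, 0, -0.1, 0, -0.4], [0, 0, 0.09, 0, -0.05, 0, -0.4], [0, 0, 0.09, 0, 0, 0, -0.4], [0, 0, 0.09, 0, 0, 0, -0.4], [0, 0, 0.06, 0, 0, 0, -0.4], [0, 0, 0, 0, 0, 0, -0.4], [0, 0, 0, 0, 0, 0, -0.4]]])

```text
time_s: 43.75
ee_pos: [484.8, -413.4, 202.5]
ee_rot: [180.0, 0.1, 117.5]
force: [0.4, 0.6, -0.6]
gripper_width: 63.7
gripper_force: 0.0
```

```bash
python3 - <<'E'
from h import *
st=env.state(); p,D=optics.grab_frame("wrist"); cv2.imwrite("pics/w13.png",p[:,:,::-1])
print(st["time_s"],st["ee_pos"].round(1),st["ee_rot"].round(1))
Q=depthpts("wrist",np.ones(D.shape,bool),D,st); n=(abs(Q[:,0]-485)<125)
R=Q[n&(abs(Q[:,2]-55)<3)&(Q[:,1]>-345)&(Q[:,1]<-100)]; print("front",len(R),axis(R))
R=Q[n&(abs(Q[:,2]-78)<3)&(Q[:,1]>-560)]; print("top max y",np.percentile(R[:,1],99.5))
R=Q[n&(abs(Q[:,2]-42)<3)&(Q[:,1]>-320)&(Q[:,1]<-100)]; print("handle",len(R),axis(R))
R=Q[n&(Q[:,2]>100)&(Q[:,2]<116)&(np.hypot(Q[:,0]-485.5,Q[:,1]+405.5)<32)]; print("bar",len(R),axis(R))
E
```

```text
43.75 [ 484.8 -413.4  202.5] [1.800e+02 1.000e-01 1.175e+02]
front 252 (array([ 486.3, -327.4]), np.float32(239.5), np.float32(2.4), np.float32(178.8))
top max y -330.06161319681104
handle 999 (array([ 486.5, -307.9]), np.float32(106.4), np.float32(24.1), np.float32(0.0))
bar 828 (array([ 486. , -404.8]), np.float32(50.5), np.float32(13.9), np.float32(134.3))
```

View pics/w13.png

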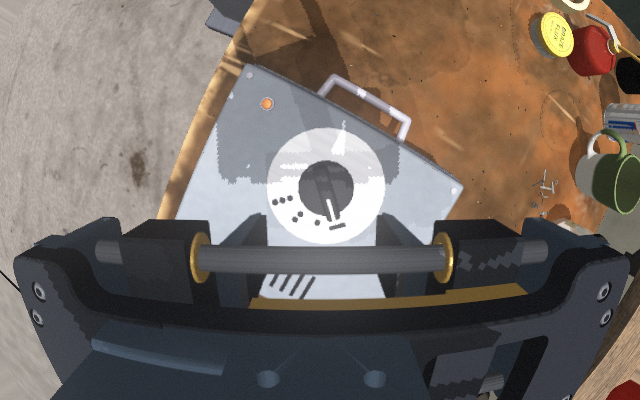

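The drawer is shut: the handle moved 204.6 mm and the front is flush with the box. The knob (326,188) points at the bar mark (337,226). Now I'll turn it clockwise by two detents.

Emit:
send_rows(targets=[[[0, 0, 0.09, 0.003, 0.02, -0.05, -0.4], [0, 0, 0.09, 0, 0.018, -0.1, -0.4], [0, 0, 0, 0, 0, -0.15, -0.4], [0, 0, 0, 0, 0, -0.1, -0.4], [0, 0, 0, 0, 0, -0.1, -0.4], [0, 0, 0, 0, 0, -0.05, -0.4], [0, 0, 0, 0, 0, 0, -0.4], [0, 0, 0, 0, 0, 0, 1], [0, 0, 0, 0, 0, 0, 1], [0, 0, 0, 0, 0, 0, 1], [0, 0, 0, 0, 0, 0, 1], [0, 0, 0, 0, 0, 0, 1]]])

```text
time_s: 45.0
ee_pos: [485.5, -405.4, 92.9]
ee_rot: [180.0, 0.0, 133.9]
force: [0.0, -0.6, 0.4]
gripper_width: 26.8
gripper_force: 0.0
```

Emit:
send_rows(targets=[[[0, 0, 0, 0, 0, 0, 1], [0, 0, 0, 0, 0, 0, 1], [0, 0, 0, 0, 0, 0, 1], [0, 0, 0, 0, 0, 0, 1], [0, 0, 0, 0, 0, 0, 1]]])

```text
time_s: 45.5
ee_pos: [485.6, -405.1, 92.5]
ee_rot: [180.0, 0.0, 133.9]
force: [1.6, 1.2, 1.7]
gripper_width: 13.0
gripper_force: 20.0
```

Emit:
send_rows(targets=[[[0, 0, -0.06, 0, 0, 0, 1], [0, 0, -0.06, 0, 0, 0, 1], [0, 0, -0.06, 0, 0, 0, 1], [0, 0, -0.06, 0, 0, 0, 1], [0, 0, -0.06, 0, 0, 0, 1], [0, 0, -0.06, 0, 0, 0, 1], [0, 0, -0.06, 0, 0, 0, 1], [0, 0, -0.06, 0, 0, 0, 1], [0, 0, -0.06, 0, 0, 0, 1], [0, 0, -0.06, 0, 0, 0, 1], [0, 0, -0.06, 0, 0, 0, 1], [0, 0, -0.007, 0, 0, 0, 1]]])

```text
time_s: 46.7
ee_pos: [484.6, -405.4, 92.5]
ee_rot: [-179.9, 0.0, 73.8]
force: [-2.0, 0.6, 2.0]
gripper_width: 13.1
gripper_force: 20.0
```

Emit:
send_rows(targets=[[[0, 0, 0, 0, 0, 0, 1], [0, 0, 0, 0, 0, 0, 0], [0, 0, 0, 0, 0, 0, -0.3], [0, 0, 0, 0, 0, 0, -0.3], [0, 0, 0, 0, 0, 0.2, -0.4], [0, 0, 0, 0, 0, 0.2, -0.4], [0, 0, 0, 0, -0.15, 0.2, -0.4], [0, 0, 0, 0, 0, 0, -0.4]]])

```text
time_s: 47.5
ee_pos: [487.9, -440.2, 219.1]
ee_rot: [179.3, 0.5, 73.8]
force: [0.0, 0.4, 0.3]
gripper_width: 63.3
gripper_force: 0.0
```

```bash
python3 knob.py w14
```

```text
47.5 [ 487.9 -440.2  219.1] [179.3   0.5  73.8]
bar 741 (array([ 485.3, -405.4]), np.float32(51.1), np.float32(12.1), np.float32(73.4)) 110.25474975963357
skirt 2318 (array([ 486.5, -405.7]), np.float32(56.1), np.float32(54.6), np.float32(86.8))
0.59 [305.9, 162.6] [[ 485.1 -406.3   98. ]]
top (array([ 485.2, -437.7]), np.float32(255.8), np.float32(216.3), np.float32(178.7))
```

The selector is at two dots (bar at 73.4°). I'll let it run.

Emit:
send_rows(targets=[[[0, 0, 0, 0, 0, 0, -0.4], [0, 0, 0, 0, 0, 0, -0.4], [0, 0, 0, 0, 0, 0, -0.4], [0, 0, 0, 0, 0, 0, -0.4], [0, 0, 0, 0, 0, 0, -0.4], [0, 0, 0, 0, 0, 0, -0.4], [0, 0, 0, 0, 0, 0, -0.4], [0, 0, 0, 0, 0, 0, -0.4], [0, 0, 0, 0, 0, 0, -0.4], [0, 0, 0, 0, 0, 0, -0.4], [0, 0, 0, 0, 0, 0, -0.4], [0, 0, 0, 0, 0, 0, -0.4]]])

```text
time_s: 48.8
ee_pos: [485.4, -435.3, 212.4]
ee_rot: [180.0, -0.0, 73.8]
force: [0.6, 1.0, 0.1]
gripper_width: 63.6
gripper_force: 0.0
```

Emit:
send_rows(targets=[[[0, 0, 0, 0, 0, 0, -0.4], [0, 0, 0, 0, 0, 0, -0.4], [0, 0, 0, 0, 0, 0, -0.4], [0, 0, 0, 0, 0, 0, -0.4], [0, 0, 0, 0, 0, 0, -0.4], [0, 0, 0, 0, 0, 0, -0.4], [0, 0, 0, 0, 0, 0, -0.4], [0, 0, 0, 0, 0, 0, -0.4], [0, 0, 0, 0, 0, 0, -0.4], [0, 0, 0, 0, 0, 0, -0.4], [0, 0, 0, 0, 0, 0, -0.4], [0, 0, 0, 0, 0, 0, -0.4]]])

```text
time_s: 50.0
ee_pos: [485.4, -435.3, 212.4]
ee_rot: [180.0, -0.0, 73.8]
force: [0.4, 0.0, 0.1]
gripper_width: 63.9
gripper_force: 0.0
```

Emit:
send_rows(targets=[[[0, 0, 0, 0, 0, 0, -0.4], [0, 0, 0, 0, 0, 0, -0.4], [0, 0, 0, 0, 0, 0, -0.4], [0, 0, 0, 0, 0, 0, -0.4], [0, 0, 0, 0, 0, 0, -0.4], [0, 0, 0, 0, 0, 0, -0.4], [0, 0, 0, 0, 0, 0, -0.4], [0, 0, 0, 0, 0, 0, -0.4], [0, 0, 0, 0, 0, 0, -0.4], [0, 0, 0, 0, 0, 0, -0.4], [0, 0, 0, 0, 0, 0, -0.4], [0, 0, 0, 0, 0, 0, -0.4]]])

```text
time_s: 51.2
ee_pos: [485.4, -435.3, 212.4]
ee_rot: [180.0, 0.0, 73.8]
force: [0.1, -0.0, 0.2]
gripper_width: 64.3
gripper_force: 0.0
```

Emit:
send_rows(targets=[[[0, 0, 0, 0, 0, 0, -0.4], [0, 0, 0, 0, 0, 0, -0.4], [0, 0, 0, 0, 0, 0, -0.4], [0, 0, 0, 0, 0, 0, -0.4], [0, 0, 0, 0, 0, 0, -0.4], [0, 0, 0, 0, 0, 0, -0.4], [0, 0, 0, 0, 0, 0, -0.4], [0, 0, 0, 0, 0, 0, -0.4], [0, 0, 0, 0, 0, 0, -0.4], [0, 0, 0, 0, 0, 0, -0.4], [0, 0, 0, 0, 0, 0, -0.4], [0, 0, 0, 0, 0, 0, -0.4]]])

```text
time_s: 52.4
ee_pos: [485.4, -435.3, 212.4]
ee_rot: [180.0, 0.0, 73.8]
force: [-0.4, -0.5, -0.1]
gripper_width: 63.7
gripper_force: 0.0
```

Emit:
send_rows(targets=[[[0, 0, 0, 0, 0, 0, -0.4], [0, 0, 0, 0, 0, 0, -0.4], [0, 0, 0, 0, 0, 0, -0.4], [0, 0, 0, 0, 0, 0, -0.4], [0, 0, 0, 0, 0, 0, -0.4], [0, 0, 0, 0, 0, 0, -0.4], [0, 0, 0, 0, 0, 0, -0.4], [0, 0, 0, 0, 0, 0, -0.4], [0, 0, 0, 0, 0, 0, -0.4], [0, 0, 0, 0, 0, 0, -0.4], [0, 0, 0, 0, 0, 0, -0.4], [0, 0, 0, 0, 0, 0, -0.4]]])

```text
time_s: 53.6
ee_pos: [485.4, -435.3, 212.4]
ee_rot: [180.0, 0.0, 73.8]
force: [0.6, 0.1, 0.1]
gripper_width: 63.8
gripper_force: 0.0
```

Emit:
send_rows(targets=[[[0, 0, 0, 0, 0, 0, -0.4], [0, 0, 0, 0, 0, 0, -0.4], [0, 0, 0, 0, 0, 0, -0.4], [0, 0, 0, 0, 0, 0, -0.4], [0, 0, 0, 0, 0, 0, -0.4], [0, 0, 0, 0, 0, 0, -0.4], [0, 0, 0, 0, 0, 0, -0.4], [0, 0, 0, 0, 0, 0, -0.4], [0, 0, 0, 0, 0, 0, -0.4], [0, 0, 0, 0, 0, 0, -0.4]]])

```text
time_s: 54.6
ee_pos: [485.4, -435.3, 212.4]
ee_rot: [180.0, 0.0, 73.8]
force: [-0.4, -0.3, 0.1]
gripper_width: 63.6
gripper_force: 0.0
```

Emit:
send_rows(targets=[[[0, 0, 0, 0, 0.1, 0, -0.4], [0, 0, 0, 0, 0.05, -0.1, -0.4], [0, 0, 0, 0, 0, -0.15, -0.4], [0, 0, 0, 0, 0, -0.15, -0.4], [0, 0, 0, 0, 0, -0.12, -0.4], [0, 0, 0, 0, 0, -0.05, -0.4], [0, 0, 0, 0, 0, -0.03, -0.4], [0, 0, 0, 0, 0, 0, -0.4], [0, 0, 0, 0, 0, 0, 1], [0, 0, 0, 0, 0, 0, 1], [0, 0, 0, 0, 0, 0, 1], [0, 0, 0, 0, 0, 0, 1]]])

```text
time_s: 55.8
ee_pos: [485.6, -405.5, 93.0]
ee_rot: [179.9, 0.0, 73.8]
force: [0.3, -0.1, 0.1]
gripper_width: 34.9
gripper_force: 0.0
```

Emit:
send_rows(targets=[[[0, 0, 0, 0, 0, 0, 1], [0, 0, 0, 0, 0, 0, 1], [0, 0, 0, 0, 0, 0, 1], [0, 0, 0, 0, 0, 0, 1], [0, 0, 0, 0, 0, 0, 1], [0, 0, 0, 0, 0, 0, 1], [0, 0, 0, 0, 0, 0, 1], [0, 0, 0, 0, 0, 0, 1]]])

```text
time_s: 56.6
ee_pos: [484.7, -405.1, 92.4]
ee_rot: [-179.9, -0.0, 73.8]
force: [-5.2, 1.0, 4.3]
gripper_width: 13.1
gripper_force: 20.0
```

Emit:
send_rows(targets=[[[0, 0, 0, 0, 0, 0, 1], [0, 0, 0, 0, 0, 0, 1], [0, 0, 0.08, 0, 0, 0, 1], [0, 0, 0.08, 0, 0, 0, 1], [0, 0, 0.08, 0, 0, 0, 1], [0, 0, 0.08, 0, 0, 0, 1], [0, 0, 0.08, 0, 0, 0, 1], [0, 0, 0.08, 0, 0, 0, 1], [0, 0, 0.08, 0, 0, 0, 1], [0, 0, 0.08, 0, 0, 0, 1], [0, 0, 0.03, 0, 0, 0, 1], [0, 0, 0, 0, 0, 0, 1]]])

```text
time_s: 57.8
ee_pos: [485.5, -404.9, 92.4]
ee_rot: [180.0, -0.0, 134.1]
force: [-3.1, 2.8, 3.6]
gripper_width: 13.0
gripper_force: 20.0
```

Emit:
send_rows(targets=[[[0, 0, 0, 0, 0, 0, 0], [0, 0, 0, 0, 0, 0, -0.3], [0, 0, 0, 0, 0, 0, -0.3], [0, 0, 0, 0, 0, 0.2, -0.4], [0, 0, 0, 0, 0, 0.2, -0.4], [0, 0, 0, 0, -0.15, 0.2, -0.4], [0, 0, 0, 0, 0, 0, -0.4], [0, 0, 0, 0, 0, 0, -0.4]]])

```text
time_s: 58.6
ee_pos: [485.8, -436.1, 213.2]
ee_rot: [180.0, 0.1, 134.1]
force: [-0.1, -0.1, -0.2]
gripper_width: 63.7
gripper_force: 0.0
```

```bash
python3 knob.py w15; python3 - <<'E'
from h import *
st=env.state(); p,D=optics.grab_frame("wrist")
Q=depthpts("wrist",np.ones(D.shape,bool),D,st)
R=Q[(abs(Q[:,0]-485)<125)&(abs(Q[:,2]-42)<3)&(Q[:,1]>-325)&(Q[:,1]<-100)]; print("handle",len(R),axis(R),np.percentile(R[:,1],95))
E
```

```text
58.6 [ 485.8 -436.1  213.2] [1.800e+02 1.000e-01 1.341e+02]
bar 817 (array([ 485.9, -405.1]), np.float32(50.3), np.float32(13.6), np.float32(133.5)) 110.27442202306167
skirt 2374 (array([ 485.9, -403.8]), np.float32(52.2), np.float32(52.0), np.float32(134.1))
0.9 [343.8, 175.2] [[ 487.2 -406.2   98. ]]
top (array([ 484.3, -437.8]), np.float32(255.7), np.float32(216.8), np.float32(178.8))
handle 950 (array([ 487.8, -310.2]), np.float32(106.8), np.float32(27.1), np.float32(178.9)) -298.0239869954556
```

```bash
python3 -c "
from workcell import env
print(env.job_done())"
```

```text
the job is handed in; nothing more can be done
None
```

The job is handed in: selector first turned to off, all four tools (both wrenches and both screwdrivers; no centre punch found) laid flat and crosswise, drawer shut on its catch, about ten seconds at two dots, then back to off. wrench_b slid about 27 mm lengthwise in the tray before closing but stayed flat and crosswise.

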